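Dispatch the white-capped sample jars

ROBOT

A 6-joint arm with a two-finger parallel gripper is mounted at the origin on the work surface. World frame = base frame: x ahead of the robot, y to its left, z up, the work surface at z = 0. Lengths are in m, angles in rad, forces in N, time in s.
With the tool pointing down it reaches from about 0.275 to 0.725 m from the base axis. Payload 5.6 kg.
Tool frame: the origin (TCP) lies at the centre of the arm's flange, where the gripper is bolted on; the fingertips stand 173 mm ahead of it and the grasp point (between the pads) lies 155 mm ahead of it; z points along the fingers, x is the direction in which the jaws open and shut, and the axes are right-handed (so a half turn about z gives the same grasp; the last joint's range is limited). The gripper opens to 85 mm and grips with 20 to 120 N. Pads are 22 mm wide; open, the fingers measure 114 mm over their backs; the gripper's body (76 mm by 85 mm) begins 54 mm behind the grasp point. The pads swing forward as they close: fully open they stand 13 mm farther back than shut.
Start: joints at [-0.846, 0.255, 0.108, 0, -1.424, -0.285], TCP at [0.234, -0.498, 0.405] pointing down, gripper open.
Joint ranges: [-2.95, 2.95], [-1.21, 1.97], [-1.09, 1.5], [-2.87, 1.71], [-2.94, -0.07], [-3.05, 3.05]. Speed limits (rad/s): [2.57, 2.57, 3.14, 3.14, 3.14, 3.14].

INTERFACE

Orientations are given as a rotation vector (axis times angle).
In Python, from plant import robot gives the robot as it stands.
- The arm moves only by the shell command python3 -m crank 'ROWS'. ROWS is JSON, a list of rows, each a list of 7 numbers: the turn, a rotation vector about the world's x, y, z normalised to -1 to 1, where 1 is 1.5 rad, then the shift along the world's x, y, z normalised to -1 to 1, where 1 is 15 cm, then the closure, from -1 (fully open) to 1 (shut). In form: [[rx, ry, rz, dx, dy, dz, jaw], ...]. A call has 1 to 10 rows; each row is the pose to reach, as a shift and turn from the pose commanded when the call began; what a row does not reach only later rows make up. A row lasts 1/12 s, in which the tool goes at most 41.7 mm and 7.16 degrees, less where a joint would pass 70% of its speed; a pose out of reach is approached as far as the arm can. A call with a number of a shift or a turn outside -1 to 1 is refused whole. A call with a gripper value outside its range is refused whole. The fingers move at their own pace and stop on an object; the grip force is fixed at half the most. Time passes only in rows, so rows that repeat a pose let the fingers close. It gives the time, the measured TCP pose, the force and the opening at its end, in the units of the state.
- robot.sense(): the state, without advancing time (a new reading comes with each control period).
- robot.camera(name): name is "scene" or "top" or "wrist"; returns a dict with "frame" (480x640x3 uint8, blue, green, red), "depth" (480x640 float32, m along the optical axis (not along the pixel's ray), 0 where there is no reading), "K" (3x3 intrinsics, pixels), "pose" (4x4, takes a point from camera to world coordinates); the wrist camera has in their place "hand_eye" (4x4, takes a point from camera to tool coordinates, whose origin is the TCP and whose axes are the tool frame's). Camera axes: x right, y down, z forward; pixel columns grow to the right and rows downward; lengths in m; the calibration is good to about 2 mm. The wrist camera is an equidistant fisheye: a pixel r from the principal point sees the ray r / f radians off the axis. A picture is of the moment at which its call begins: read the wrist's pose just before it.
- robot.job_done(): hands the job in, once; it reports no verdict.
The state is a dict: "clock": time; "q": joint angles; "joint_vel": joint speeds; "effort": joint torques, N m; "eef_pos": TCP position; "eef_rot": TCP orientation; "force": force on the tool from outside, world axes, zero at the start; "moment": the same for the moment, N m; "width": finger opening in m.
Only numpy, scipy, OpenCV 4.12 (cv2) and the standard library are available. Lean on these libraries where they do the work, as an engineer would, in place of code of your own. Each camera call takes 0.05 s, during which the arm holds its last target. There are 200 camera calls.

TASK

Clear the green bay by pushing the sealed carton across the table into the yellow outline, centred and square in it, and stand every white-capped jar on the table upright in the blue carrier. Then lift the carrier by its handle bar, carry it level (jars and all, never tipped) and set it down centred and square on the green bay, and only then press the red call button fully down. Leave the blue-capped jars where they are.

Things in the scene. Friction and masses are not known exactly. Their poses are not given: they have to be found in the camera images.
- white1: round sample jar, pale cream with a white screw cap; 64 tall; body 42 diameter up to 46, cap 45 diameter from there to the top; 80 g; stands upright; origin at the centre of its underside, z up the jar. One of five possible jars to dispatch; three to five are present
- white2: round sample jar, pale cream with a white screw cap; 64 tall; body 42 diameter up to 46, cap 45 diameter from there to the top; 80 g; stands upright; origin at the centre of its underside, z up the jar. One of five possible jars to dispatch; three to five are present
- white3: round sample jar, pale cream with a white screw cap; 64 tall; body 42 diameter up to 46, cap 45 diameter from there to the top; 80 g; stands upright; origin at the centre of its underside, z up the jar. One of five possible jars to dispatch; three to five are present
- white4: round sample jar, pale cream with a white screw cap; 64 tall; body 42 diameter up to 46, cap 45 diameter from there to the top; 80 g; stands upright; origin at the centre of its underside, z up the jar. One of five possible jars to dispatch; three to five are present
- white5: round sample jar, pale cream with a white screw cap; 64 tall; body 42 diameter up to 46, cap 45 diameter from there to the top; 80 g; stands upright; origin at the centre of its underside, z up the jar. One of five possible jars to dispatch; three to five are present
- blue1: round sample jar, pale cream with a blue screw cap; 64 tall; body 42 diameter up to 46, cap 45 diameter from there to the top; 80 g; stands upright; origin at the centre of its underside, z up the jar. Not part of this order
- blue2: round sample jar, pale cream with a blue screw cap; 64 tall; body 42 diameter up to 46, cap 45 diameter from there to the top; 80 g; stands upright; origin at the centre of its underside, z up the jar. Not part of this order
- carrier: blue-violet open jar carrier, 172 (x) x 204 (y), about 0.45 kg, loose. Floor 5 thick, walls up to 32. Two troughs along its x axis, one each side of the handle, each 160 long (x -80 to 80), 52 wide (y from 46 to 98 either side of the middle); three jars fit in each, e.g. at x = -54, 0, 54, y = -72 or 72. Origin: centre of its underside, z up
- carrier_bar (a point): middle of the carrier's handle bar, 80 above the carrier's underside, over its centre. The bar is straight, runs along the carrier's x axis, 16 wide (y), 22 tall (top 91 above the underside), and stands on a post at each end (x = -78 and 78)
- carton: sealed brown cardboard carton with a paler tape band along its length, 160 (x) x 110 (y) x 60 high, 0.35 to 0.7 kg, loose; it slides on the table; too wide to grip. Starts on the green bay. Origin at the centre of its underside, z up
- bay: solid green square painted on the table, 220 x 220, flush; fixed; origin at its centre, x and y along its sides
- outline: yellow rectangular outline painted on the table, the collection place: 190 (x) x 140 (y) inside, 210 x 160 over the 10 mm lines; flush; fixed; origin at its centre, x along its long side
- call_top (a point): top centre of the red round call button, 32 in diameter, pressed straight down, in a grey housing fixed to the table on the robot's side of the carrier; spring, 6 mm travel, about 5 N fully down
- call (a joint): travel of the call button in m: 0 released, 0.006 fully pressed

How it is judged:
On the way, in this order (a step that is already met when the one before it is completed fails the run):
1. the carton is in the yellow outline and every white-capped jar present stands in the carrier (horizontal distance between carton and outline below 0.025 m and angle between the x axis of carton and the x axis of outline, either way round below 0.17 rad and height (world z) of carton below 0.01 m and x of white1 in the frame of carrier between -0.08 and 0.08 m and y of white1 in the frame of carrier between -0.096 and 0.096 m and z of white1 in the frame of carrier between 0 and 0.015 m and angle between each of white1, white2, white3, white4, white5's own z axis and vertical below 0.2 rad and x of white2 in the frame of carrier between -0.08 and 0.08 m and y of white2 in the frame of carrier between -0.096 and 0.096 m and z of white2 in the frame of carrier between 0 and 0.015 m and x of white3 in the frame of carrier between -0.08 and 0.08 m and y of white3 in the frame of carrier between -0.096 and 0.096 m and z of white3 in the frame of carrier between 0 and 0.015 m and x of white4 in the frame of carrier between -0.08 and 0.08 m and y of white4 in the frame of carrier between -0.096 and 0.096 m and z of white4 in the frame of carrier between 0 and 0.015 m and x of white5 in the frame of carrier between -0.08 and 0.08 m and y of white5 in the frame of carrier between -0.096 and 0.096 m and z of white5 in the frame of carrier between 0 and 0.015 m), for 0.2 s.
2. the loaded carrier is lifted clear of the table, level, by the robot (x of white1 in the frame of carrier between -0.08 and 0.08 m and y of white1 in the frame of carrier between -0.096 and 0.096 m and z of white1 in the frame of carrier between 0 and 0.015 m and angle between each of white1, white2, white3, white4, white5, carrier's own z axis and vertical below 0.2 rad and x of white2 in the frame of carrier between -0.08 and 0.08 m and y of white2 in the frame of carrier between -0.096 and 0.096 m and z of white2 in the frame of carrier between 0 and 0.015 m and x of white3 in the frame of carrier between -0.08 and 0.08 m and y of white3 in the frame of carrier between -0.096 and 0.096 m and z of white3 in the frame of carrier between 0 and 0.015 m and x of white4 in the frame of carrier between -0.08 and 0.08 m and y of white4 in the frame of carrier between -0.096 and 0.096 m and z of white4 in the frame of carrier between 0 and 0.015 m and x of white5 in the frame of carrier between -0.08 and 0.08 m and y of white5 in the frame of carrier between -0.096 and 0.096 m and z of white5 in the frame of carrier between 0 and 0.015 m and height (world z) of carrier above 0.012 m), for 0.2 s.
3. the loaded carrier stands on the green bay (x of white1 in the frame of carrier between -0.08 and 0.08 m and y of white1 in the frame of carrier between -0.096 and 0.096 m and z of white1 in the frame of carrier between 0 and 0.015 m and angle between each of white1, white2, white3, white4, white5's own z axis and vertical below 0.2 rad and x of white2 in the frame of carrier between -0.08 and 0.08 m and y of white2 in the frame of carrier between -0.096 and 0.096 m and z of white2 in the frame of carrier between 0 and 0.015 m and x of white3 in the frame of carrier between -0.08 and 0.08 m and y of white3 in the frame of carrier between -0.096 and 0.096 m and z of white3 in the frame of carrier between 0 and 0.015 m and x of white4 in the frame of carrier between -0.08 and 0.08 m and y of white4 in the frame of carrier between -0.096 and 0.096 m and z of white4 in the frame of carrier between 0 and 0.015 m and x of white5 in the frame of carrier between -0.08 and 0.08 m and y of white5 in the frame of carrier between -0.096 and 0.096 m and z of white5 in the frame of carrier between 0 and 0.015 m and horizontal distance between carrier and bay below 0.03 m and (angle between the x axis of carrier and the x axis of bay, either way round below 0.2 rad or angle between the x axis of carrier and the y axis of bay, either way round below 0.2 rad) and height (world z) of carrier below 0.006 m and angle between carrier's own z axis and vertical below 0.06 rad), for 0.2 s.
4. the call button is pressed down with the carrier in the bay (horizontal distance between carrier and bay below 0.03 m and (angle between the x axis of carrier and the x axis of bay, either way round below 0.2 rad or angle between the x axis of carrier and the y axis of bay, either way round below 0.2 rad) and height (world z) of carrier below 0.006 m and angle between carrier's own z axis and vertical below 0.06 rad and value of joint call above 0.0045 m), for 0.05 s.
At the end, for the whole second after the job is handed in: All white-capped jars upright (0.2 rad) in the carrier; carrier flat on the table, within 30 mm of the bay's centre and 0.2 rad of square; carton flat, within 25 mm of the outline's centre and 0.17 rad of its direction; button released; all at rest (all of step 3 and horizontal distance between carton and outline below 0.025 m and angle between the x axis of carton and the x axis of outline, either way round below 0.17 rad and height (world z) of carton below 0.01 m and linear speed of each of carrier, carton below 0.02 m/s and value of joint call below 0.002 m); the robot touches nothing.
It fails at once if the carrier is tipped more than 0.25 rad (about 14 degrees) (angle between carrier's own z axis and vertical above 0.25 rad).
It fails at once if a blue-capped jar is moved more than 50 mm or knocked over (distance of any of blue1, blue2 from where it was at the start of the episode above 0.05 m or angle between any of blue1, blue2's own z axis and vertical above 0.6 rad).
It fails at once if the call button is pressed before the carrier has come to the bay (value of joint call above 0.003 m and horizontal distance between carrier and bay above 0.06 m).
Of white1, white2, white3, white4, white5 only 3 to 5 are there at a start; the rules pass over those that are not, and their reading is None.
At some moment in a run one of carton may be knocked a few centimetres aside while the robot is not near it.
It also fails if it takes over 210 s, if anything falls off the work surface, if the arm or the gripper's body presses on something with over 40 N, if the wrist force passes 120 N, or if a joint passes its speed limit or range.

## Working session

There is one attempt and no reset: what is moved stays moved. The work goes in short steps, Python scripts to look and compute and a shell command to move; the robot and the scene stay as the last step left them, time stands still between calls to the robot, and variables do not carry over. Pictures are saved under pics/ and viewed, about 12 in all and at most 16, crops included, and the job is handed in when it is done.

```bash
mkdir -p pics; ls; python3 - <<'E'
from plant import robot
import cv2,numpy as np
print(robot.sense())
for n in ("scene","top"):
    c=robot.camera(n); cv2.imwrite(f"pics/{n}0.png",c["frame"]); print(n,c["K"],c["pose"])
    np.savez(f"{n}0.npz",**c)
E
```

```text
pics
{'clock': 0.0, 'q': array([-8.46350154e-01,  2.55763341e-01,  1.06957257e-01, -4.43049918e-04,
       -1.42387550e+00, -2.84614568e-01]), 'joint_vel': array([ 6.51102933e-04,  2.00278701e-03, -5.06244686e-05,  9.23358210e-04,
        3.22936904e-04, -1.07455725e-03]), 'effort': array([ 1.44914735e-03, -3.86634207e+01,  2.37942821e+01,  5.36498398e+00,
       -6.06421658e-03,  7.38019224e-06]), 'eef_pos': array([ 0.23417695, -0.49747129,  0.40377296]), 'eef_rot': array([-1.68251891e+00, -2.65105962e+00, -1.48143466e-03]), 'force': array([1.1150375 , 0.4229075 , 0.57666349]), 'moment': array([-0.01864032, -0.00970721,  0.01154626]), 'width': 0.08524572314152981}
scene [[544.46717792   0.         324.2750078 ]
 [  0.         544.46717792 231.70804305]
 [  0.           0.           1.        ]] [[ 0.57207783  0.6140911  -0.54370863  1.27257539]
 [ 0.82003652 -0.41502744  0.39407147 -0.58123667]
 [ 0.01634179 -0.67130049 -0.74100513  1.1235609 ]
 [ 0.          0.          0.          1.        ]]
top [[468.32022477   0.         325.22694328]
 [  0.         468.32022477 241.32913353]
 [  0.           0.           1.        ]] [[-0.02340197 -0.99524994  0.0944982   0.38907002]
 [-0.99968628  0.0224522  -0.01110162 -0.02434362]
 [ 0.00892719 -0.09472835 -0.99546313  1.12427526]
 [ 0.          0.          0.          1.        ]]
```

View pics/top0.png

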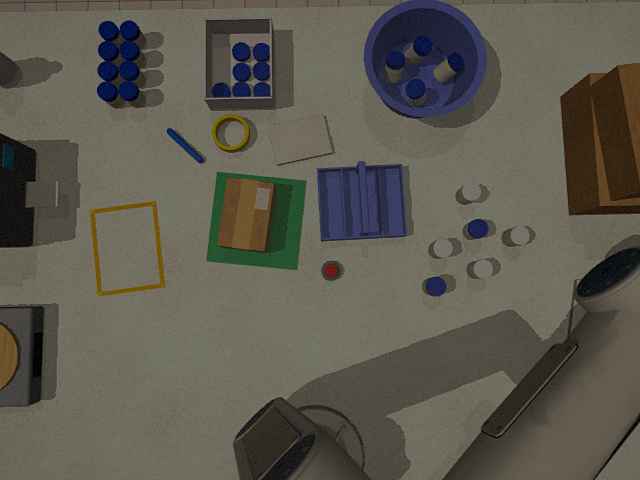

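View pics/scene0.png

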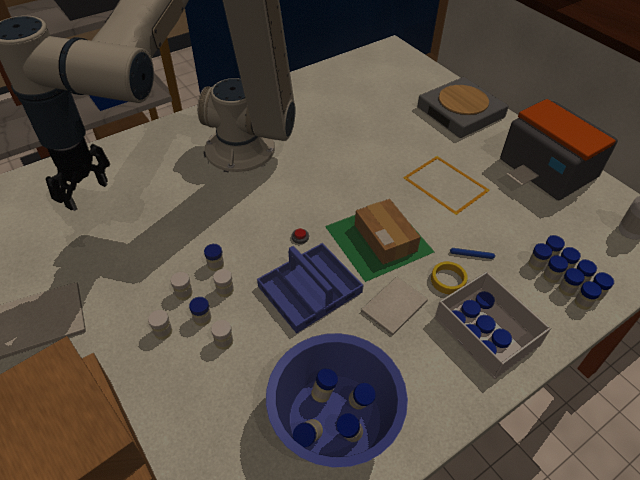

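The top view shows four white caps at (471,192), (519,235), (443,248) and (484,268), and two blue caps among them at (478,228) and (435,286). It also shows the carrier at (362,202), the carton on the green bay at (247,215), the yellow outline at (127,248) and the button at (332,271). The scene view agrees. Next I'll turn these into positions.

```bash
cat > h.py <<'E'
import numpy as np, cv2
from scipy.spatial.transform import Rotation as R
def get(name):
    from plant import robot
    return robot.camera(name)
def cast(c,uv,z):
    uv=np.atleast_2d(uv).astype(float); K=c["K"]; T=c["pose"]
    d=np.c_[(uv[:,0]-K[0,2])/K[0,0],(uv[:,1]-K[1,2])/K[1,1],np.ones(len(uv))]@T[:3,:3].T
    s=(z-T[2,3])/d[:,2]
    return T[:3,3]+d*s[:,None]
def cloud(c):
    v,u=np.mgrid[:480,:640]; d=c["depth"]; K=c["K"]; T=c["pose"]
    p=np.stack([(u-K[0,2])/K[0,0]*d,(v-K[1,2])/K[1,1]*d,d],-1)
    return p@T[:3,:3].T+T[:3,3]
def blobs(m,lo,hi):
    n,l,s,ce=cv2.connectedComponentsWithStats(m.astype(np.uint8))
    return [(l==i,ce[i],s[i,4]) for i in range(1,n) if lo<=s[i,4]<=hi]
def rect(c,m,z):
    cs,_=cv2.findContours(m.astype(np.uint8),cv2.RETR_EXTERNAL,cv2.CHAIN_APPROX_NONE)
    k=max(cs,key=cv2.contourArea)[:,0]
    p=cast(c,k,z)[:,:2]*1000
    (x,y),(w,h),a=cv2.minAreaRect(p.astype(np.float32))
    if w<h: w,h,a=h,w,a+90
    a=(a+90)%180-90   # direction of long side, deg from world x
    return np.round([x,y,w,h,a],1)
def masks(c):
    f=c["frame"]; hsv=cv2.cvtColor(f,cv2.COLOR_BGR2HSV); return f,hsv,cloud(c)
def report(c):
    f,hsv,P=masks(c); H,S,V=[hsv[...,i].astype(int) for i in range(3)]; Z=P[...,2]
    ok=c["depth"]>0
    work=(abs(P[...,1])<0.75)&(P[...,0]>0.15)&(P[...,0]<0.8)&ok
    k=np.ones((3,3),np.uint8)
    for m,ce,a in blobs(work&(abs(Z-.064)<.012)&(S<70)&(V>100),80,900): print("white",ce.round(),a,cast(c,ce,.064).round(3),"z",np.median(Z[m]).round(3))
    for m,ce,a in blobs(work&(abs(Z-.064)<.012)&(S>150)&(H>105)&(H<125),80,900): print("blue",ce.round(),a,cast(c,ce,.064).round(3),"z",np.median(Z[m]).round(3))
    for m,ce,a in blobs(work&(H>40)&(H<85)&(S>90),1000,20000): print("bay",rect(c,m,0),a)
    y=work&(H>18)&(H<32)&(S>110)&(Z<.01)
    y=cv2.morphologyEx(y.astype(np.uint8),cv2.MORPH_CLOSE,np.ones((5,5),np.uint8))
    for m,ce,a in blobs(y,200,5000): print("yellow",rect(c,m,0),a)
    for m,ce,a in blobs(work&(H>4)&(H<28)&(S>60)&(abs(Z-.06)<.01),800,9000): print("carton",rect(c,cv2.morphologyEx(m.astype(np.uint8),cv2.MORPH_OPEN,k),.06),a,"z",np.median(Z[m]).round(3))
    for m,ce,a in blobs(work&((H<6)|(H>174))&(S>120),60,1000): print("red",ce.round(),a,cast(c,ce,.03).round(3),"z",np.median(Z[m]).round(3))
    ca=work&(H>110)&(H<135)&(S>60)&(P[...,0]<.6)
    for m,ce,a in blobs(ca&(abs(Z-.032)<.008),300,20000): print("carrier rim",rect(c,m,.032),a)
    for m,ce,a in blobs(ca&(abs(Z-.091)<.01),150,5000): print("bar",rect(c,m,.091),a,"z",np.median(Z[m]).round(3))
E
python3 - <<'E'
from h import *
for n in ("top","scene"):
    print(n); report(dict(np.load(n+"0.npz")))
c=dict(np.load("top0.npz")); P=cloud(c); print(P[402,130],P[270,332],P[215,240],P[100,412])
E
```

```text
top
white [471. 191.] 272 [[ 0.599 -0.375  0.064]] z 0.061
white [262. 198.] 265 [[0.592 0.106 0.064]] z 0.06
white [520. 235.] 276 [[ 0.494 -0.481  0.064]] z 0.062
white [443. 248.] 281 [[ 0.469 -0.303  0.064]] z 0.062
white [483. 269.] 286 [[ 0.419 -0.393  0.064]] z 0.062
blue [478. 228.] 250 [[ 0.513 -0.387  0.064]] z 0.062
blue [436. 286.] 212 [[ 0.383 -0.284  0.064]] z 0.061
bay [551.2 128.6 218.8 218.6  -6.9] 4486
yellow [490.7 439.3 211.  160.6   6.5] 1286
carton [557.5 144.4 161.2 110.7  -8.8] 3065 z 0.06
carton [252.2 671.  139.8  39.6   2.4] 908 z 0.056
red [331. 270.] 135 [[ 0.425 -0.048  0.03 ]] z 0.022
carrier rim [ 549.7 -125.8  203.5  102.2  -88.6] 477
bar [ 551.2 -125.2   95.5   16.4    1.9] 315 z 0.09
scene
white [384. 237.] 148 [[0.597 0.102 0.064]] z 0.06
white [222. 276.] 204 [[ 0.474 -0.307  0.064]] z 0.062
white [179. 279.] 205 [[ 0.424 -0.396  0.064]] z 0.062
white [158. 317.] 250 [[ 0.499 -0.485  0.064]] z 0.062
white [221. 328.] 253 [[ 0.604 -0.379  0.064]] z 0.062
blue [212. 250.] 167 [[ 0.388 -0.29   0.064]] z 0.062
blue [198. 305.] 215 [[ 0.519 -0.393  0.064]] z 0.062
bay [552.4 125.2 219.2 218.5  83.2] 2138
carton [562.9 139.7 167.9 114.6  -9.1] 1770 z 0.059
red [300. 233.] 99 [[ 0.438 -0.058  0.03 ]] z 0.02
bar [ 556.4 -130.5   94.4   19.8    1.5] 224 z 0.089
[0.13099837 0.42537156 0.00179144] [ 0.42584592 -0.05110941  0.0163103 ] [0.55521412 0.15775123 0.05921749] [ 0.82346055 -0.2502722   0.05058707]
```

```bash
sed -i 's/(P\[...,0\]<.6)$/(P[...,0]<.7)/; s/&(P\[...,0\]<.6)/\&(P[...,0]<.7)/' h.py
cat >> h.py <<'E'
def wrist():
    from plant import robot
    s=robot.sense(); c=robot.camera("wrist"); T=np.eye(4); T[:3,:3]=R.from_rotvec(s["eef_rot"]).as_matrix(); T[:3,3]=s["eef_pos"]
    c["pose"]=T@c["hand_eye"]; return c
def wrays(c,uv):
    uv=np.atleast_2d(uv).astype(float); K=c["K"]; x=(uv-K[:2,2])/[K[0,0],K[1,1]]; t=np.linalg.norm(x,axis=1)+1e-12
    return np.c_[x*(np.sin(t)/t)[:,None],np.cos(t)]@c["pose"][:3,:3].T
def wcast(c,uv,z):
    d=wrays(c,uv); o=c["pose"][:3,3]; return o+d*((z-o[2])/d[:,2])[:,None]
def wcloud(c):
    v,u=np.mgrid[:480,:640]; K=c["K"]; x=np.stack([(u-K[0,2])/K[0,0],(v-K[1,2])/K[1,1]],-1); t=np.linalg.norm(x,axis=-1)+1e-12
    d=np.concatenate([x*(np.sin(t)/t)[...,None],np.cos(t)[...,None]],-1); p=d*(c["depth"]/d[...,2])[...,None]
    return p@c["pose"][:3,:3].T+c["pose"][:3,3]
def st():
    from plant import robot
    s=robot.sense(); M=R.from_rotvec(s["eef_rot"]).as_matrix()
    print("t",round(s["clock"],1),"pos",s["eef_pos"].round(4),"xaxis",np.degrees(np.arctan2(M[1,0],M[0,0])).round(1),"z",M[:,2].round(3),"F",s["force"].round(1),"w",round(s["width"],4),"q",s["q"].round(2))
E
python3 - <<'E'
from h import *
st()
for n in ("top","scene"):
    print(n); c=dict(np.load(n+"0.npz")); f,hsv,P=masks(c)
    H,S=hsv[...,0],hsv[...,1]
    m=(H>108)&(H<135)&(S>60)&(P[...,0]>.4)&(P[...,0]<.7)&(abs(P[...,1]+.125)<.17)
    b=(abs(P[...,2]-.088)<.012)&m
    if b.any():
        q=max(blobs(b,50,9999),key=lambda t:t[2])[0]; print("bar",rect(c,q,.091),b.sum(),np.median(P[b],0).round(3))
    b=(abs(P[...,2]-.03)<.006)&m; b=cv2.morphologyEx(b.astype(np.uint8),cv2.MORPH_CLOSE,np.ones((5,5)))
    q=max(blobs(b,50,99999),key=lambda t:t[2])[0]; print("rim",rect(c,q,.032),b.sum())
E
```

```text
t 0.1 pos [ 0.2342 -0.4975  0.4039] xaxis 115.2 z [-0.001  0.001 -1.   ] F [ 0.5 -0.9 -0.5] w 0.0857 q [-0.85  0.26  0.11 -0.   -1.42 -0.28]
top
bar [ 584.3 -123.8  162.    17.     1.9] 540 [ 0.583 -0.124  0.09 ]
rim [ 585.4 -124.5  203.6  172.4  -88.2] 898
scene
bar [ 594.1 -130.8  169.7   22.8    1.9] 477 [ 0.597 -0.129  0.089]
rim [ 592.  -128.5  206.5  177.5  -88. ] 1072
```

```bash
python3 -m crank '[[0,0,-0.07,0.25,0.2,0.1,-1],[0,0,-0.14,0.5,0.4,0.2,-1],[0,0,-0.2,0.75,0.6,0.2,-1],[0,0,-0.27,1,0.8,0.2,-1],[0,0,-0.27,1,0.9,0.2,-1]]'; python3 -m crank '[[0,0,0,0.25,0.2,0,-1],[0,0,0,0.5,0.4,0,-1],[0,0,0,0.75,0.6,0,-1],[0,0,0,0.93,0.7,0,-1],[0,0,0,0.93,0.7,0,-1],[0,0,0,0.93,0.7,0,-1]]'; python3 - <<'E'
from h import *
st(); c=wrist(); np.savez("w1.npz",**c); cv2.imwrite("pics/w1.png",c["frame"]); print(c["K"],c["hand_eye"].round(3))
E
```

```text
clock: 0.52
eef_pos: [0.3862, -0.3616, 0.434]
eef_rot: [-2.189, -2.253, 0.0]
force: [0.6, 0.9, -0.1]
width: 0.0855
clock: 1.02
eef_pos: [0.5259, -0.2557, 0.4329]
eef_rot: [-2.177, -2.262, 0.001]
force: [-0.0, -0.1, -0.2]
width: 0.0853
t 1.0 pos [ 0.5259 -0.2557  0.4329] xaxis 92.2 z [-0.002  0.001 -1.   ] F [-0.  -0.1 -0.2] w 0.0853 q [-0.19  0.32  0.27 -0.   -1.52 -1.35]
[[371.64829954   0.         322.04617185]
 [  0.         371.64829954 241.5445195 ]
 [  0.           0.           1.        ]] [[ 1.     0.    -0.001  0.001]
 [ 0.     0.948  0.319 -0.081]
 [ 0.001 -0.319  0.948  0.031]
 [ 0.     0.     0.     1.   ]]
```

View pics/w1.png

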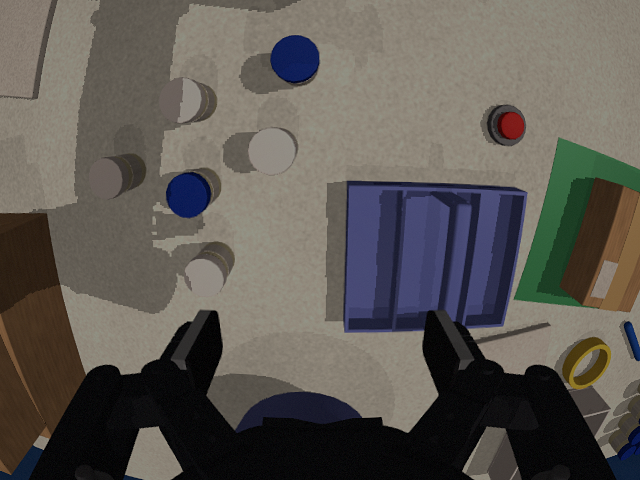

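The wrist view shows white caps at about (185,100), (272,150), (108,178) and (206,272), blue caps at (295,58) and (188,194), the carrier centred near (432,258), and the button at (512,125). There is no fifth white jar.

```bash
python3 - <<'E'
from h import *
c=dict(np.load("w1.npz")); f,hsv,_=masks(c); P=wcloud(c); H,S,V=[hsv[...,i].astype(int) for i in range(3)]
Z=P[...,2]; ok=c["depth"]>0; ok[300:]=0
print("table z",np.median(Z[60:140,350:450]))
for m,ce,a in blobs(ok&(abs(Z-.062)<.008)&(H*0+1>0),200,4000): print(ce.round(),a,wcast(c,ce,.064).round(4),"sat",S[m].mean().round())
r=ok&((H<6)|(H>174))&(S>120)
for m,ce,a in blobs(r,100,2000):
    for lo in (.95,): print("red",ce,a,"z pct",np.percentile(Z[m],[5,50,95]).round(3),wcast(c,ce,.03).round(4),wcast(c,ce,.022).round(4),P[m].mean(0).round(4))
ok2=c["depth"]>0
m=ok2&(H>108)&(H<135)&(S>60)
def rr(q,z):
    k=max(cv2.findContours(q.astype(np.uint8),0,1)[0],key=cv2.contourArea)[:,0]; p=wcast(c,k,z)[:,:2]*1000
    print(cv2.minAreaRect(p.astype(np.float32)))
q=m&(P[...,0]>.4)&(P[...,0]<.7)&(abs(P[...,1]+.125)<.13)&(abs(Z-.031)<.006)
q=max(blobs(cv2.morphologyEx(q.astype(np.uint8),cv2.MORPH_CLOSE,np.ones((5,5))),50,99999),key=lambda t:t[2])[0]; rr(q,.032)
q=m&(P[...,0]>.4)&(P[...,0]<.7)&(abs(P[...,1]+.125)<.13)&(abs(Z-.09)<.008)
if q.any(): rr(max(blobs(q,20,99999),key=lambda t:t[2])[0],.091)
E
```

```text
table z 0.00010663572479654992
[295.  58.] 1836 [[ 0.3866 -0.2847  0.064 ]] sat 206.0
[181. 100.] 1620 [[ 0.4231 -0.3907  0.064 ]] sat 31.0
[272. 151.] 1801 [[ 0.472 -0.303  0.064]] sat 25.0
[107. 178.] 1249 [[ 0.4966 -0.4776  0.064 ]] sat 36.0
[187. 195.] 1540 [[ 0.5147 -0.386   0.064 ]] sat 215.0
[ 24. 258.] 718 [[ 0.5937 -0.6289  0.064 ]] sat 143.0
[204. 276.] 1340 [[ 0.5994 -0.3736  0.064 ]] sat 28.0
red [510.17892977 125.07525084] 598 z pct [0.015 0.022 0.023] [[ 0.4291 -0.0564  0.03  ]] [[ 0.4288 -0.0521  0.022 ]] [ 0.4287 -0.0514  0.0209]
((588.2700805664062, -124.69571685791016), (173.8354949951172, 205.04791259765625), 1.6317145824432373)
((566.6076049804688, -127.27941131591797), (121.44337463378906, 18.906219482421875), 1.796486735343933)
```

```bash
python3 -m crank '[[0,0,0,-0.18,-0.16,-0.2,-1],[0,0,0,-0.36,-0.315,-0.4,-1],[0,0,0,-0.36,-0.315,-0.65,-1],[0,0,0,-0.36,-0.315,-0.93,-1],[0,0,0,-0.36,-0.315,-0.93,-1]]'; python3 -m crank '[[0,0,0,0,0,-0.2,-1],[0,0,0,0,0,-0.4,-1],[0,0,0,0,0,-0.585,-1],[0,0,0,0,0,-0.585,-1],[0,0,0,0,0,-0.585,1],[0,0,0,0,0,-0.585,1],[0,0,0,0,0,-0.585,1],[0,0,0,0,0,-0.585,1],[0,0,0,0,0,-0.585,1],[0,0,0,0,0,-0.585,1]]'; python3 -c "from h import st;st()"
```

```text
clock: 1.48
eef_pos: [0.4652, -0.3047, 0.2877]
eef_rot: [-2.177, -2.245, 0.005]
force: [-1.1, 0.9, -0.7]
width: 0.0853
clock: 2.32
eef_pos: [0.4707, -0.3053, 0.2104]
eef_rot: [2.178, 2.257, 0.002]
force: [0.1, 1.1, 6.6]
width: 0.043
t 2.3 pos [ 0.4707 -0.3053  0.2104] xaxis 92.0 z [ 0.004 -0.002 -1.   ] F [0.1 1.1 6.6] w 0.043 q [-0.3   0.41 -0.19  0.   -0.96 -1.24]
```

```bash
python3 -m crank '[[0,0,0,0,0,0,1],[0,0,0,0,0,0.2,1],[0,0,0,0,0,0.45,1],[0,0,0,0,0,0.7,1],[0,0,0,0.1,0.15,0.87,1],[0,0,0,0.2,0.35,0.87,1],[0,0,0,0.35,0.5,0.87,1],[0,0,0,0.487,0.69,0.87,1],[0,0,0,0.487,0.69,0.87,1],[0,0,0,0.487,0.69,0.87,1]]'; python3 - <<'E'
from h import *
st(); c=wrist(); cv2.imwrite("pics/w2.png",c["frame"])
E
```

```text
clock: 3.15
eef_pos: [0.5435, -0.1999, 0.339]
eef_rot: [2.178, 2.262, 0.002]
force: [-0.3, 0.3, -0.4]
width: 0.0432
t 3.1 pos [ 0.5435 -0.1999  0.339 ] xaxis 92.2 z [ 0.002 -0.    -1.   ] F [-0.3  0.3 -0.4] w 0.0432 q [-0.08  0.34  0.06 -0.   -1.29 -1.45]
```

View pics/w2.png

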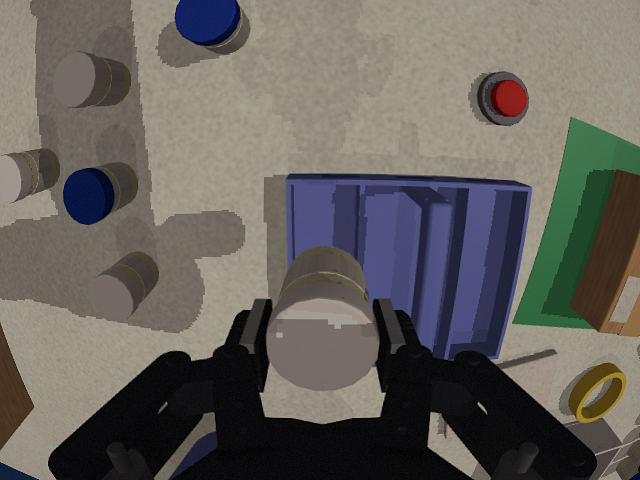

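The jar is held upright, centred at about (323,320) over the left-hand trough as seen in this picture. I'll lower it now.

```bash
python3 -m crank '[[0,0,0,0,0,-0.2,1],[0,0,0,0,0,-0.4,1],[0,0,0,0,0,-0.55,1],[0,0,0,0,0,-0.7,1],[0,0,0,0,0,-0.82,1],[0,0,0,0,0,-0.82,1],[0,0,0,0,0,-0.82,1],[0,0,0,0,0,-0.82,1]]'; python3 -c "from h import st;st()"
```

```text
clock: 3.87
eef_pos: [0.5426, -0.2022, 0.2158]
eef_rot: [2.183, 2.258, 0.001]
force: [0.2, -0.0, -0.6]
width: 0.043
t 3.9 pos [ 0.5426 -0.2022  0.2158] xaxis 91.9 z [ 0.001 -0.    -1.   ] F [ 0.2 -0.  -0.6] w 0.043 q [-0.09  0.44 -0.13  0.   -1.   -1.45]
```

```bash
python3 -m crank '[[0,0,0,0,0.015,0,1],[0,0,0,0,0.015,-0.015,1],[0,0,0,0,0.015,-0.015,1],[0,0,0,0,0.015,-0.015,-0.5],[0,0,0,0,0.015,-0.015,-0.5],[0,0,0,0,0.015,-0.015,-0.5],[0,0,0,0,0.015,-0.015,-0.5]]';python3 -c "from h import st;st()"
```

```text
clock: 4.45
eef_pos: [0.5428, -0.1991, 0.2128]
eef_rot: [2.182, 2.26, 0.0]
force: [-0.2, 0.1, -0.2]
width: 0.0641
t 4.5 pos [ 0.5428 -0.1991  0.2128] xaxis 92.0 z [ 0. -0. -1.] F [-0.2  0.1 -0.2] w 0.0641 q [-0.08  0.44 -0.14  0.   -0.99 -1.45]
```

```bash
python3 -m crank '[[0,0,0,0,0,0.25,-0.5],[0,0,0,0,0,0.45,-0.5],[0,0,0,-0.1,-0.15,0.67,-1],[0,0,0,-0.3,-0.35,0.67,-1],[0,0,0,-0.5,-0.6,0.67,-1],[0,0,0,-0.7,-0.8,0.67,-1],[0,0,0,-0.8,-0.93,0.67,-1]]'; python3 -m crank '[[0,0,0,0,-0.2,0,-1],[0,0,0,0,-0.347,-0.05,-1],[0,0,0,0,-0.347,-0.05,-1],[0,0,0,0,-0.347,-0.25,-1],[0,0,0,0,-0.347,-0.48,-1],[0,0,0,0,-0.347,-0.71,-1],[0,0,0,0,-0.347,-0.71,-1]]'; python3 -c "from h import st;st()"
```

```text
clock: 5.03
eef_pos: [0.4206, -0.3399, 0.3137]
eef_rot: [2.182, 2.259, 0.0]
force: [0.7, -0.5, 0.4]
width: 0.0857
clock: 5.62
eef_pos: [0.4203, -0.3888, 0.2]
eef_rot: [-2.176, -2.249, 0.002]
force: [-1.1, 1.2, -1.5]
width: 0.0853
t 5.6 pos [ 0.4203 -0.3888  0.2   ] xaxis 91.9 z [-0.01   0.008 -1.   ] F [-1.1  1.2 -1.5] w 0.0853 q [-0.47  0.45 -0.16 -0.   -0.98 -1.06]
```

```bash
python3 -m crank '[[0,0,0,0,0,0,1],[0,0,0,0,0,0,1],[0,0,0,0,0,0,1],[0,0,0,0,0,0,1],[0,0,0,0,0,0,1],[0,0,0,0,0,0,1],[0,0,0,0,0,0,1]]'; python3 -m crank '[[0,0,0,0,0,0.2,1],[0,0,0,0,0,0.45,1],[0,0,0,0,0,0.7,1],[0,0,0,0,0.1,0.87,1],[0,0,0,0,0.35,0.87,1],[0,0,0,0,0.6,0.87,1],[0,0,0,0.15,0.8,0.87,1],[0,0,0,0.35,0.95,0.87,1],[0,0,0,0.5,0.95,0.87,1]]';  python3 -m crank '[[0,0,0,0.2,0.1,0,1],[0,0,0,0.4,0.3,0,1],[0,0,0,0.6,0.36,0,1],[0,0,0,0.8,0.36,0,1],[0,0,0,0.927,0.36,0,1],[0,0,0,0.927,0.36,0,1],[0,0,0,0.927,0.36,0,1]]'; python3 -c "from h import st;st()"
```

```text
clock: 6.2
eef_pos: [0.4237, -0.3912, 0.2097]
eef_rot: [2.178, 2.257, 0.001]
force: [-0.2, 1.0, 6.1]
width: 0.0431
clock: 6.95
eef_pos: [0.4988, -0.2447, 0.3396]
eef_rot: [2.177, 2.261, 0.005]
force: [0.3, -1.1, -0.7]
width: 0.0434
clock: 7.53
eef_pos: [0.6374, -0.1938, 0.3374]
eef_rot: [2.182, 2.26, 0.001]
force: [-0.9, 1.1, -0.2]
width: 0.0432
t 7.5 pos [ 0.6374 -0.1938  0.3374] xaxis 92.0 z [ 0.  0. -1.] F [-0.9  1.1 -0.2] w 0.0432 q [-0.06  0.51  0.32 -0.   -1.38 -1.47]
```

```bash
python3 -m crank '[[0,0,0,0,-0.013,-0.2,1],[0,0,0,0,-0.013,-0.4,1],[0,0,0,0,-0.013,-0.55,1],[0,0,0,0,-0.013,-0.7,1],[0,0,0,0,-0.013,-0.82,1],[0,0,0,0,-0.013,-0.82,1],[0,0,0,0,-0.013,-0.82,1]]'; python3 -c "from h import st;st()"
```

```text
clock: 8.12
eef_pos: [0.6359, -0.1966, 0.2151]
eef_rot: [2.183, 2.259, 0.0]
force: [0.2, -0.1, -0.3]
width: 0.0429
t 8.1 pos [ 0.6359 -0.1966  0.2151] xaxis 92.0 z [ 0. -0. -1.] F [ 0.2 -0.1 -0.3] w 0.0429 q [-0.07  0.59  0.13  0.   -1.11 -1.47]
```

```bash
python3 -m crank '[[0,0,0,0,0,-0.015,1],[0,0,0,0,0,-0.015,-0.5],[0,0,0,0,0,-0.015,-0.5],[0,0,0,0,0,-0.015,-0.5],[0,0,0,0,0,0.05,-0.5],[0,0,0,0,0,0.2,-0.5],[0,0,0,0,0,0.45,-0.5],[0,0,0,0,0,0.67,-0.5]]'; python3 -m crank '[[0,0,0,-0.05,-0.2,0,-1],[0,0,0,-0.1,-0.4,0,-1],[0,0,0,-0.15,-0.6,0,-1],[0,0,0,-0.2,-0.8,0,-1],[0,0,0,-0.24,-1,0,-1],[0,0,0,-0.24,-1,0,-1]]'; python3 -c "from h import st;st()"
```

```text
clock: 8.78
eef_pos: [0.6366, -0.1962, 0.3168]
eef_rot: [-2.182, -2.26, 0.001]
force: [1.6, -0.3, 1.4]
width: 0.0641
clock: 9.28
eef_pos: [0.5989, -0.3509, 0.3154]
eef_rot: [2.187, 2.254, -0.002]
force: [0.2, 0.9, -0.1]
width: 0.0851
t 9.3 pos [ 0.5989 -0.3509  0.3154] xaxis 91.7 z [-0.    -0.002 -1.   ] F [ 0.2  0.9 -0.1] w 0.0851 q [-0.31  0.58  0.37  0.   -1.37 -1.24]
```

```bash
python3 -m crank '[[0,0,0,0,-0.16,0,-1],[0,0,0,0,-0.16,-0.2,-1],[0,0,0,0,-0.16,-0.45,-1],[0,0,0,0,-0.16,-0.72,-1],[0,0,0,0,-0.16,-0.72,-1],[0,0,0,0,-0.16,-0.72,1],[0,0,0,0,-0.16,-0.72,1],[0,0,0,0,-0.16,-0.72,1],[0,0,0,0,-0.16,-0.72,1],[0,0,0,0,-0.16,-0.72,1]]'; python3 -c "from h import st;st()"; python3 -m crank '[[0,0,0,0,0,0,1],[0,0,0,0,0,0,1],[0,0,0,0,0,0.2,1],[0,0,0,0,0,0.45,1],[0,0,0,0,0,0.7,1],[0,0,0,0,0.1,0.87,1],[0,0,0,0,0.3,0.87,1],[0,0,0,0,0.5,0.87,1],[0,0,0,0,0.75,0.87,1],[0,0,0,0,1,0.87,1]]';  python3 -m crank '[[0,0,0,0.05,0.2,0,1],[0,0,0,0.1,0.4,0,1],[0,0,0,0.15,0.6,0,1],[0,0,0,0.21,0.8,0,1],[0,0,0,0.21,1,0,1],[0,0,0,0.21,1,0,1],[0,0,0,0.21,1,0,1]]'; python3 -c "from h import st;st()"
```

```text
clock: 10.12
eef_pos: [0.6019, -0.3707, 0.2111]
eef_rot: [2.177, 2.256, 0.003]
force: [0.2, -0.2, 6.4]
width: 0.0432
t 10.1 pos [ 0.6019 -0.3707  0.2111] xaxis 92.0 z [ 0.006 -0.004 -1.   ] F [ 0.2 -0.2  6.4] w 0.0432 q [-0.33  0.66  0.25  0.   -1.16 -1.2 ]
clock: 10.95
eef_pos: [0.6004, -0.219, 0.3391]
eef_rot: [2.182, 2.257, 0.003]
force: [1.0, -0.1, -1.6]
width: 0.0434
clock: 11.53
eef_pos: [0.6324, -0.0684, 0.3389]
eef_rot: [2.178, 2.262, 0.003]
force: [0.5, -0.6, -0.4]
width: 0.0432
t 11.5 pos [ 0.6324 -0.0684  0.3389] xaxis 92.2 z [ 0.003  0.    -1.   ] F [ 0.5 -0.6 -0.4] w 0.0432 q [ 0.14  0.45  0.22  0.   -1.34 -1.67]
```

```bash
python3 -m crank '[[0,0,0,0,0.109,0,1],[0,0,0,0,0.109,0,1],[0,0,0,0,0.109,-0.2,1],[0,0,0,0,0.109,-0.4,1],[0,0,0,0,0.109,-0.55,1],[0,0,0,0,0.109,-0.7,1],[0,0,0,0,0.109,-0.81,1],[0,0,0,0,0.109,-0.81,1],[0,0,0,0,0.109,-0.81,1]]'; python3 -c "from h import st;st()"
```

```text
clock: 12.28
eef_pos: [0.6326, -0.0539, 0.2176]
eef_rot: [2.182, 2.258, 0.006]
force: [-0.7, 2.3, -3.7]
width: 0.0428
t 12.3 pos [ 0.6326 -0.0539  0.2176] xaxis 92.0 z [ 0.003  0.002 -1.   ] F [-0.7  2.3 -3.7] w 0.0428 q [ 0.16  0.53  0.03 -0.   -1.07 -1.7 ]
```

```bash
python3 -m crank '[[0,0,0,0,0.015,0,1],[0,0,0,0,0.015,0,1],[0,0,0,0,0.015,-0.015,1],[0,0,0,0,0.015,-0.015,1]]'; python3 -c "from h import st;st()"
```

```text
clock: 12.62
eef_pos: [0.6321, -0.0521, 0.2126]
eef_rot: [-2.182, -2.259, 0.002]
force: [0.4, 0.0, -1.5]
width: 0.0431
t 12.6 pos [ 0.6321 -0.0521  0.2126] xaxis 92.0 z [-0.001 -0.    -1.   ] F [ 0.4  0.  -1.5] w 0.0431 q [ 0.16  0.53  0.03  0.   -1.06 -1.7 ]
```

```bash
python3 -m crank '[[0,0,0,0,0,0,-0.5],[0,0,0,0,0,0,-0.5],[0,0,0,0,0,0,-0.5],[0,0,0,0,0,0.1,-0.5],[0,0,0,0,0,0.3,-0.5],[0,0,0,0,0,0.55,-0.5],[0,0,0,0,-0.1,0.8,-1],[0,0,0,0,-0.3,0.87,-1],[0,0,0,-0.1,-0.5,0.87,-1],[0,0,0,-0.2,-0.75,0.87,-1]]'; python3 -m crank '[[0,0,0,-0.1,-0.2,0,-1],[0,0,0,-0.2,-0.4,0,-1],[0,0,0,-0.3,-0.6,0,-1],[0,0,0,-0.4,-0.8,0,-1],[0,0,0,-0.5,-1,0,-1]]'; python3 -m crank '[[0,0,0,0,-0.2,0,-1],[0,0,0,-0.1,-0.4,0,-1],[0,0,0,-0.2,-0.6,0,-1],[0,0,0,-0.2,-0.8,0,-1],[0,0,0,-0.2,-1,0,-1],[0,0,0,-0.2,-1,-0.2,-1],[0,0,0,-0.2,-1,-0.2,-1]]'; python3 -c "from h import st;st()"
```

```text
clock: 13.45
eef_pos: [0.6025, -0.1641, 0.3453]
eef_rot: [2.178, 2.261, 0.004]
force: [0.2, -0.7, 0.0]
width: 0.0854
clock: 13.87
eef_pos: [0.5263, -0.3154, 0.3443]
eef_rot: [2.182, 2.26, 0.0]
force: [0.6, -0.0, 0.7]
width: 0.0854
clock: 14.45
eef_pos: [0.496, -0.4649, 0.3083]
eef_rot: [-2.18, -2.25, -0.001]
force: [-0.4, 0.0, -2.1]
width: 0.0852
t 14.4 pos [ 0.496  -0.4649  0.3083] xaxis 91.8 z [-0.005  0.006 -1.   ] F [-0.4  0.  -2.1] w 0.0852 q [-0.52  0.55  0.32 -0.   -1.34 -1.01]
```

```bash
python3 -m crank '[[0,0,0,0,-0.09,0,-1],[0,0,0,0,-0.09,-0.2,-1],[0,0,0,0,-0.09,-0.45,-1],[0,0,0,0,-0.09,-0.71,-1],[0,0,0,0,-0.09,-0.71,-1],[0,0,0,0,-0.09,-0.71,1],[0,0,0,0,-0.09,-0.71,1],[0,0,0,0,-0.09,-0.71,1],[0,0,0,0,-0.09,-0.71,1],[0,0,0,0,-0.09,-0.71,1]]'; python3 -c "from h import st;st()"; python3 -m crank '[[0,0,0,0,0,0,1],[0,0,0,0,0,0,1],[0,0,0,0,0,0.2,1],[0,0,0,0,0,0.45,1],[0,0,0,0,0,0.7,1],[0,0,0,0,0.1,0.87,1],[0,0,0,0,0.3,0.87,1],[0,0,0,0,0.5,0.87,1],[0,0,0,0,0.75,0.87,1],[0,0,0,0,1,0.87,1]]';  python3 -m crank '[[0,0,0,0.05,0.2,0,1],[0,0,0,0.1,0.4,0,1],[0,0,0,0.15,0.6,0,1],[0,0,0,0.2,0.8,0,1],[0,0,0,0.3,1,0,1],[0,0,0,0.3,1,0,1]]'; python3 -m crank '[[0,0,0,0,0.2,0,1],[0,0,0,0,0.4,0,1],[0,0,0,0,0.6,0,1],[0,0,0,0,0.8,0,1],[0,0,0,0,0.82,0,1],[0,0,0,0,0.82,0,1],[0,0,0,0,0.82,0,1]]'; python3 -c "from h import st;st()"
```

```text
clock: 15.28
eef_pos: [0.4983, -0.4782, 0.2117]
eef_rot: [2.177, 2.256, 0.001]
force: [0.1, 1.0, 6.3]
width: 0.0433
t 15.3 pos [ 0.4983 -0.4782  0.2117] xaxis 92.0 z [ 0.005 -0.004 -1.   ] F [0.1 1.  6.3] w 0.0433 q [-0.54  0.63  0.2   0.   -1.13 -1.  ]
clock: 16.12
eef_pos: [0.4968, -0.3263, 0.3398]
eef_rot: [2.182, 2.257, 0.002]
force: [1.5, 0.9, 0.2]
width: 0.0433
clock: 16.62
eef_pos: [0.5439, -0.1733, 0.3399]
eef_rot: [2.176, 2.263, 0.006]
force: [0.3, -0.5, -1.1]
width: 0.0431
clock: 17.2
eef_pos: [0.5423, -0.0545, 0.3392]
eef_rot: [2.181, 2.26, 0.002]
force: [-0.1, -0.4, -1.5]
width: 0.043
t 17.2 pos [ 0.5423 -0.0545  0.3392] xaxis 92.0 z [ 0.002  0.    -1.   ] F [-0.1 -0.4 -1.5] w 0.043 q [ 0.19  0.27 -0.04  0.   -1.26 -1.72]
```

```bash
python3 -m crank '[[0,0,0,0,0.01,-0.2,1],[0,0,0,0,0.01,-0.4,1],[0,0,0,0,0.01,-0.55,1],[0,0,0,0,0.01,-0.7,1],[0,0,0,0,0.01,-0.82,1],[0,0,0,0,0.01,-0.82,1],[0,0,0,0,0.01,-0.82,1],[0,0,0,0,0.01,-0.83,1]]'; python3 -c "from h import st;st()"
```

```text
clock: 17.87
eef_pos: [0.5425, -0.054, 0.214]
eef_rot: [2.184, 2.258, 0.001]
force: [-0.9, 1.0, 1.6]
width: 0.0434
t 17.9 pos [ 0.5425 -0.054   0.214 ] xaxis 91.9 z [ 0.001  0.    -1.   ] F [-0.9  1.   1.6] w 0.0434 q [ 0.19  0.38 -0.23  0.   -0.96 -1.73]
```

```bash
python3 -m crank '[[0,0,0,0,0,0,-0.5],[0,0,0,0,0,0,-0.5],[0,0,0,0,0,0,-0.5],[0,0,0,0,0,0.1,-0.5],[0,0,0,0,0,0.3,-0.5],[0,0,0,0,0,0.55,-0.5],[0,0,0,-0.1,0,0.8,-1],[0,0,0,-0.3,0,0.87,-1],[0,0,0,-0.5,0,0.87,-1],[0,0,0,-0.7,0,0.87,-1]]'; python3 -m crank '[[0,0,0.08,-0.2,0,0,-1],[0,0,0.16,-0.4,0,0,-1],[0,0,0.24,-0.4,0,0,-1],[0,0,0.32,-0.4,0,0,-1],[0,0,0.4,-0.4,0,0,-1],[0,0,0.48,-0.4,0,0,-1],[0,0,0.56,-0.4,0,0,-1],[0,0,0.64,-0.4,0,0,-1],[0,0,0.72,-0.4,0,0,-1],[0,0,0.8,-0.4,0,0,-1]]'; python3 - <<'E'
from h import *
st(); c=get("top"); np.savez("top1.npz",**c); cv2.imwrite("pics/top1.png",c["frame"]); report(c)
c=get("scene"); np.savez("scene1.npz",**c); print("scene"); report(c)
E
```

```text
clock: 18.7
eef_pos: [0.4363, -0.053, 0.3451]
eef_rot: [2.181, 2.259, 0.004]
force: [0.8, 0.5, -0.3]
width: 0.0853
clock: 19.53
eef_pos: [0.3772, -0.053, 0.3442]
eef_rot: [0.516, 3.098, 0.001]
force: [-0.2, 0.2, -0.5]
width: 0.0854
t 19.5 pos [ 0.3772 -0.053   0.3442] xaxis 161.1 z [ 0.001  0.    -1.   ] F [-0.2  0.2 -0.5] w 0.0854 q [ 0.28 -0.06 -0.4  -0.   -1.23 -0.61]
white [394. 179.] 268 [[ 0.631 -0.197  0.064]] z 0.066
white [332. 188.] 274 [[ 0.612 -0.055  0.064]] z 0.066
white [262. 198.] 267 [[0.592 0.106 0.064]] z 0.061
white [396. 218.] 280 [[ 0.54  -0.2    0.064]] z 0.066
white [331. 221.] 279 [[ 0.537 -0.051  0.064]] z 0.067
blue [478. 228.] 261 [[ 0.512 -0.386  0.064]] z 0.061
bay [551.2 128.6 218.9 218.7  -6.9] 4493
yellow [490.8 439.4 210.8 160.6   6.5] 1282
carton [557.5 144.4 161.2 110.7  -8.8] 3072 z 0.06
carton [252.2 671.  139.8  39.7   2.4] 909 z 0.056
carrier rim [ 585.8 -125.2  203.3  172.6  -88.6] 756
bar [ 585.4 -125.1  163.5   16.7    1.3] 533 z 0.09
scene
white [384. 237.] 147 [[0.597 0.102 0.064]] z 0.06
white [323. 248.] 178 [[ 0.538 -0.053  0.064]] z 0.066
white [339. 267.] 194 [[ 0.612 -0.056  0.064]] z 0.066
white [274. 274.] 204 [[ 0.541 -0.201  0.064]] z 0.066
white [295. 299.] 223 [[ 0.632 -0.198  0.064]] z 0.067
blue [198. 305.] 218 [[ 0.518 -0.392  0.064]] z 0.062
bay [552.4 125.2 219.  218.6  83.2] 2141
carton [562.9 139.8 167.9 114.5  -9.1] 1767 z 0.059
red [300. 233.] 100 [[ 0.438 -0.058  0.03 ]] z 0.02
carrier rim [ 591.9 -129.8  206.6  176.4  -88.7] 661
bar [ 592.8 -130.7  167.    20.3    1.1] 420 z 0.089
```

View pics/top1.png

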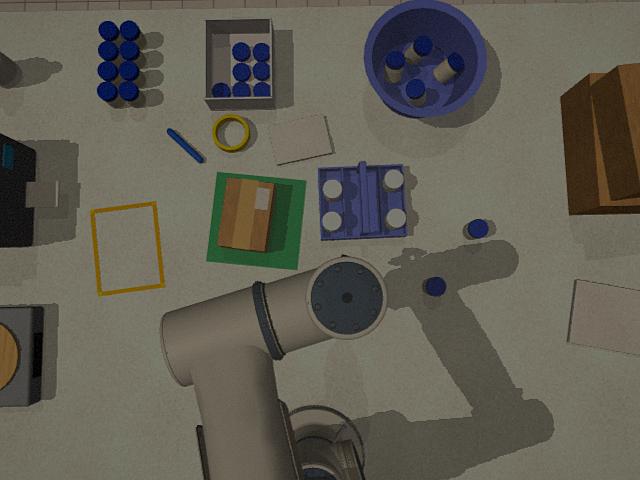

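```bash
cat > scurve.py <<'E'
import numpy as np
from scipy.optimize import fsolve
def plan(P0,h0,P1,h1,d,n,turn=1):
    a,b=np.radians([h0,h1])
    def end(R,p,full=False):
        th=np.r_[np.linspace(a,p,200),np.linspace(p,b,200)[1:]]
        ds=abs(np.diff(th))*R; m=(th[1:]+th[:-1])/2
        xy=np.array(P0)+np.r_[[[0,0]],np.cumsum(np.c_[np.cos(m),np.sin(m)]*ds[:,None],0)]
        return (xy,th,np.r_[0,ds.cumsum()]) if full else xy[-1]
    R,p=fsolve(lambda v:end(*v)-P1,[.3,max(a,b)+.35])
    xy,th,s=end(R,p,True); print("R",R,"peak",np.degrees(p),"len",s[-1])
    for t in np.linspace(0,s[-1],n):
        X=[np.interp(t,s,xy[:,i]) for i in (0,1)]; h=np.interp(t,s,th)
        yield X[0]-d*np.cos(h),X[1]-d*np.sin(h),np.degrees(h)+90
E
python3 - <<'E'
from scurve import plan
for r in plan((.560,.142),81.1,(.494,.437),96.5,.066,29): print("%.4f %.4f %.1f"%r)
E
python3 -m crank '[[0,0,0.06,0.2,0.15,0,-1],[0,0,0.116,0.4,0.3,0,-1],[0,0,0.116,0.6,0.45,0,-1],[0,0,0.116,0.8,0.6,0,-1],[0,0,0.116,1,0.74,-0.15,-1],[0,0,0.116,1,0.74,-0.15,-1]]'; python3 -c "from h import st;st()"
```

```text
R 0.29727218890493506 peak 118.38699369914826 len 0.3070170422606448
0.5498 0.0768 171.1
0.5537 0.0873 173.2
0.5572 0.0980 175.3
0.5603 0.1088 177.4
0.5631 0.1197 179.6
0.5654 0.1307 181.7
0.5673 0.1417 183.8
0.5688 0.1529 185.9
0.5699 0.1640 188.0
0.5706 0.1753 190.1
0.5708 0.1865 192.2
0.5707 0.1977 194.3
0.5701 0.2089 196.5
0.5691 0.2201 198.6
0.5677 0.2313 200.7
0.5659 0.2423 202.8
0.5637 0.2534 204.9
0.5611 0.2643 207.0
0.5566 0.2743 207.6
0.5495 0.2830 205.5
0.5428 0.2920 203.4
0.5364 0.3012 201.3
0.5303 0.3107 199.2
0.5246 0.3203 197.1
0.5192 0.3302 195.0
0.5142 0.3402 192.8
0.5096 0.3505 190.7
0.5053 0.3609 188.6
0.5015 0.3714 186.5
clock: 20.13
eef_pos: [0.5304, 0.061, 0.3163]
eef_rot: [-0.258, -3.125, 0.002]
force: [-1.2, -0.6, -2.0]
width: 0.0857
t 20.1 pos [0.5304 0.061  0.3163] xaxis 170.5 z [-0.006 -0.001 -1.   ] F [-1.2 -0.6 -2. ] w 0.0857 q [ 0.41  0.27 -0.1  -0.   -1.21 -0.57]
```

```bash
python3 -m crank '[[0,0,0,0.133,0,0,-1],[0,0,0,0.133,0,-0.2,-1],[0,0,0,0.133,0,-0.4,-1],[0,0,0,0.133,0,-0.6,-1],[0,0,0,0.133,0,-0.8,-1],[0,0,0,0.133,0,-0.91,-1],[0,0,0,0.133,0,-0.91,-1],[0,0,0,0.133,0,-0.91,-1]]'; python3 -c "from h import st;st()"
```

```text
clock: 20.8
eef_pos: [0.5472, 0.0579, 0.1847]
eef_rot: [-0.258, -3.13, 0.002]
force: [-1.4, 0.0, 0.9]
width: 0.0853
t 20.8 pos [0.5472 0.0579 0.1847] xaxis 170.6 z [-0.001 -0.001 -1.   ] F [-1.4  0.   0.9] w 0.0853 q [ 0.39  0.42 -0.25  0.   -0.9  -0.55]
```

```bash
python3 -m crank '[[0,0,0,0.01,0.06,0,-1],[0,0,0,0.019,0.125,0,-1],[0,0,0.024,0.045,0.195,0,-1],[0,0,0.049,0.068,0.267,0,-1],[0,0,0.073,0.089,0.339,0,-1],[0,0,0.098,0.107,0.411,0,-1],[0,0,0.122,0.123,0.485,0,-1],[0,0,0.147,0.135,0.558,0,-1],[0,0,0.171,0.145,0.633,0,-1],[0,0,0.196,0.153,0.707,0,-1]]'; python3 - <<'E'
from h import *
st(); c=get("top"); report(c); c=get("scene"); cv2.imwrite("pics/s2.png",c["frame"]); report(c)
E
```

```text
clock: 21.63
eef_pos: [0.5711, 0.1649, 0.1868]
eef_rot: [-0.213, 3.132, -0.002]
force: [0.5, -5.7, 3.8]
width: 0.0854
t 21.6 pos [0.5711 0.1649 0.1868] xaxis -172.2 z [ 0.003 -0.001 -1.   ] F [ 0.5 -5.7  3.8] w 0.0854 q [ 0.54  0.49 -0.12  0.   -0.95 -0.41]
white [394. 179.] 275 [[ 0.631 -0.197  0.064]] z 0.066
white [396. 218.] 284 [[ 0.54  -0.199  0.064]] z 0.066
white [332. 221.] 259 [[ 0.536 -0.052  0.064]] z 0.066
blue [478. 228.] 247 [[ 0.512 -0.387  0.064]] z 0.062
blue [435. 286.] 251 [[ 0.382 -0.283  0.064]] z 0.062
bay [551.2 128.4 218.8 218.2  -6.9] 5652
carton [522.3 224.  110.   89.5 -82.3] 1468 z 0.06
carton [252.2 671.  139.8  39.7   2.4] 909 z 0.056
red [331. 270.] 130 [[ 0.425 -0.048  0.03 ]] z 0.022
carrier rim [ 585.8 -125.3  203.   172.7  -88.6] 759
bar [ 585.3 -125.2  163.8   16.6    1.4] 531 z 0.09
white [322. 247.] 164 [[ 0.536 -0.054  0.064]] z 0.066
white [273. 274.] 202 [[ 0.541 -0.202  0.064]] z 0.067
white [295. 299.] 221 [[ 0.632 -0.199  0.064]] z 0.066
blue [212. 250.] 172 [[ 0.388 -0.29   0.064]] z 0.062
blue [198. 305.] 213 [[ 0.518 -0.393  0.064]] z 0.062
bay [552.4 125.1 219.  218.6  83.2] 3658
red [300. 234.] 95 [[ 0.439 -0.058  0.03 ]] z 0.02
carrier rim [ 592.1 -129.6  206.2  176.9  -88.6] 658
bar [ 592.8 -130.6  167.    20.1    1.4] 417 z 0.09
```

View pics/s2.png

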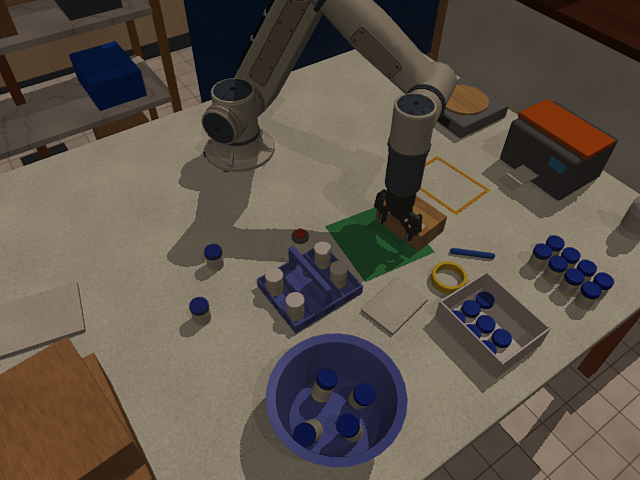

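The push is tracking well. The carton sits against the open fingers at about (415,222) and its yaw is about 8°, as commanded. I'll continue the curve.

```bash
python3 -m crank '[[0,0,0.024,0.005,0.075,0,-1],[0,0,0.049,0.006,0.15,0,-1],[0,0,0.073,0.005,0.225,0,-1],[0,0,0.098,0.001,0.299,0,-1],[0,0,0.122,-0.005,0.374,0,-1],[0,0,0.147,-0.015,0.449,0,-1],[0,0,0.171,-0.027,0.522,0,-1],[0,0,0.196,-0.041,0.596,0,-1],[0,0,0.22,-0.059,0.669,0,-1]]'; python3 - <<'E'
from h import *
st(); c=get("top"); report(c); np.savez("top2.npz",**c); cv2.imwrite("pics/t2.png",c["frame"][120:340,40:340])
E
```

```text
clock: 22.48
eef_pos: [0.5618, 0.2648, 0.1859]
eef_rot: [-0.722, 3.056, -0.001]
force: [1.7, -4.9, 3.0]
width: 0.0854
t 22.5 pos [0.5618 0.2648 0.1859] xaxis -153.4 z [ 0.002 -0.    -1.   ] F [ 1.7 -4.9  3. ] w 0.0854 q [ 0.69  0.54 -0.05  0.   -0.99 -0.23]
white [394. 179.] 272 [[ 0.631 -0.197  0.064]] z 0.066
white [332. 188.] 276 [[ 0.612 -0.055  0.064]] z 0.066
white [396. 218.] 280 [[ 0.54  -0.199  0.064]] z 0.066
white [331. 221.] 280 [[ 0.537 -0.051  0.064]] z 0.067
blue [478. 228.] 240 [[ 0.513 -0.387  0.064]] z 0.062
blue [436. 286.] 216 [[ 0.382 -0.283  0.064]] z 0.062
bay [551.2 128.9 219.3 218.8  83.2] 8040
yellow [416.7 397.6  94.2  54.1 -83.2] 247
carton [512.  313.  125.3 110.6  25.9] 1859 z 0.06
carton [252.2 671.  139.8  39.7   2.4] 908 z 0.056
red [331. 270.] 132 [[ 0.425 -0.049  0.03 ]] z 0.022
carrier rim [ 585.7 -125.3  203.4  172.6  -88.7] 758
bar [ 585.3 -125.1  163.7   16.7    1.3] 528 z 0.09
```

View pics/t2.png

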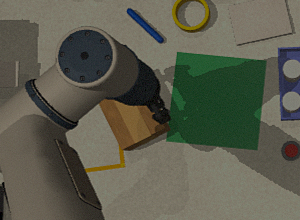

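The carton's yaw is about 26° and its centre is about (0.530, 0.318), which matches the plan to 5 mm. Now the last arc.

```bash
python3 -m crank '[[0,0,0.007,-0.03,0.067,0,-1],[0,0,-0.017,-0.077,0.125,0,-1],[0,0,-0.042,-0.122,0.185,0,-1],[0,0,-0.066,-0.165,0.246,0,-1],[0,0,-0.091,-0.205,0.309,0,-1],[0,0,-0.115,-0.243,0.373,0,-1],[0,0,-0.14,-0.279,0.439,0,-1],[0,0,-0.165,-0.313,0.506,0,-1],[0,0,-0.19,-0.343,0.575,0,-1],[0,0,-0.214,-0.372,0.644,0,-1]]'; python3 - <<'E'
from h import *
st(); c=get("top"); report(c); np.savez("top3.npz",**c); cv2.imwrite("pics/t3.png",c["frame"][120:340,40:340])
E
```

```text
clock: 23.37
eef_pos: [0.5054, 0.3605, 0.1855]
eef_rot: [0.217, -3.134, 0.003]
force: [1.2, -6.1, 4.0]
width: 0.0852
t 23.4 pos [0.5054 0.3605 0.1855] xaxis -172.1 z [-0.    -0.002 -1.   ] F [ 1.2 -6.1  4. ] w 0.0852 q [ 0.87  0.54 -0.05  0.   -0.99 -0.73]
white [393. 179.] 269 [[ 0.631 -0.197  0.064]] z 0.066
white [332. 188.] 274 [[ 0.612 -0.055  0.064]] z 0.066
white [396. 218.] 279 [[ 0.541 -0.2    0.064]] z 0.066
white [331. 221.] 277 [[ 0.537 -0.051  0.064]] z 0.066
blue [478. 228.] 243 [[ 0.513 -0.387  0.064]] z 0.062
blue [436. 286.] 198 [[ 0.383 -0.284  0.064]] z 0.062
bay [550.9 128.6 219.4 218.6  -6.9] 8070
yellow [550.2 379.8 158.3  72.5  35.8] 322
yellow [436.9 433.  161.  102.7 -83.8] 571
carton [440.9 417.3 117.   65.5  88.7] 1099 z 0.06
red [331. 270.] 136 [[ 0.425 -0.048  0.03 ]] z 0.021
carrier rim [ 585.8 -125.5  203.4  172.4  -88.7] 752
bar [ 585.5 -125.2  163.4   16.6    1.4] 526 z 0.09
```

```bash
python3 -m crank '[[0,0,-0.015,-0.018,0.06,0,-1],[0,0,-0.024,-0.029,0.1,0,-1],[0,0,-0.024,-0.029,0.1,0,-1],[0,0,-0.024,0,-0.05,0,-1],[0,0,-0.024,0.02,-0.25,0,-1],[0,0,-0.024,0.02,-0.4,0.2,-1],[0,0,-0.024,0.02,-0.55,0.45,-1],[0,0,-0.024,0.02,-0.7,0.7,-1],[0,0,-0.024,0.02,-0.9,0.9,-1]]';python3 -m crank '[[0,0,0,0,-0.25,0.05,-1],[0,0,0,0,-0.5,0.05,-1],[0,0,0,0,-0.75,0.05,-1],[0,0,0,0,-1,0.05,-1],[0,0,0,0,-1,0.05,-1]]'; python3 - <<'E'
from h import *
st(); c=get("top"); report(c); c=get("scene"); report(c); cv2.imwrite("pics/s3.png",c["frame"])
E
```

```text
clock: 24.17
eef_pos: [0.5085, 0.229, 0.3187]
eef_rot: [-0.167, 3.135, 0.004]
force: [1.2, 0.3, 0.5]
width: 0.0851
clock: 24.58
eef_pos: [0.5078, 0.0746, 0.3242]
eef_rot: [-0.159, 3.138, 0.001]
force: [-0.5, 0.6, 0.7]
width: 0.0856
t 24.6 pos [0.5078 0.0746 0.3242] xaxis -174.2 z [ 0.     0.001 -1.   ] F [-0.5  0.6  0.7] w 0.0856 q [ 0.45  0.22 -0.14 -0.   -1.21 -0.35]
white [393. 179.] 268 [[ 0.631 -0.197  0.064]] z 0.066
white [332. 187.] 242 [[ 0.614 -0.055  0.064]] z 0.067
blue [478. 228.] 260 [[ 0.513 -0.387  0.064]] z 0.062
blue [436. 286.] 250 [[ 0.383 -0.284  0.064]] z 0.062
bay [550.9 128.7 219.1 218.9  -6.8] 2890
yellow [589.6 455.  150.6  11.8 -83. ] 281
carton [252.2 671.  139.8  39.6   2.4] 909 z 0.056
red [331. 270.] 138 [[ 0.425 -0.048  0.03 ]] z 0.021
carrier rim [ 585.7 -125.2  203.4  172.6  -88.7] 746
bar [ 585.4 -125.2  163.5   16.5    1.3] 528 z 0.09
white [453. 180.] 110 [[0.538 0.406 0.064]] z 0.06
white [339. 268.] 175 [[ 0.614 -0.056  0.064]] z 0.066
white [295. 299.] 223 [[ 0.632 -0.199  0.064]] z 0.066
blue [212. 250.] 169 [[ 0.388 -0.29   0.064]] z 0.062
blue [198. 305.] 214 [[ 0.518 -0.393  0.064]] z 0.062
bay [552.4 125.2 219.4 218.6  83.2] 4699
carton [495.6 433.5 166.5 118.7   6. ] 1345 z 0.059
red [300. 233.] 99 [[ 0.438 -0.058  0.03 ]] z 0.021
carrier rim [ 591.7 -129.7  206.6  176.2  -88.8] 669
bar [ 592.1 -130.9  165.7   20.6    1.3] 415 z 0.089
```

View pics/s3.png

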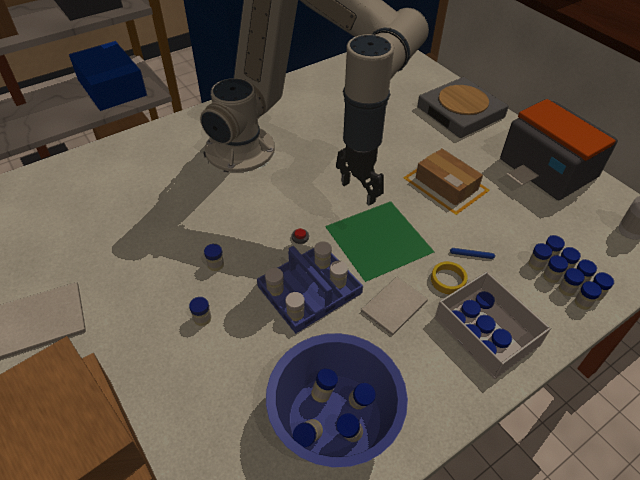

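The carton is in the outline at about (0.493, 0.436), yaw 6°. The outline itself is at (0.494, 0.437), yaw 6.5°. All four jars stand in the carrier, and the bay is clear. Next, the handle bar.

```bash
python3 -m crank '[[0,0,-0.08,0.1,-0.1,0,-0.5],[0,0,-0.16,0.2,-0.2,0,-0.5],[0,0,-0.24,0.3,-0.3,0,-0.3],[0,0,-0.32,0.4,-0.4,0,-0.1],[0,0,-0.4,0.533,-0.5,0,-0.1],[0,0,-0.48,0.533,-0.667,0,-0.1],[0,0,-0.56,0.533,-0.667,0,-0.1],[0,0,-0.64,0.533,-0.667,0,-0.1],[0,0,-0.72,0.533,-0.667,0,-0.1],[0,0,-0.8,0.533,-0.667,0,-0.1]]'; python3 -m crank '[[0,0,-0.08,0,-0.2,0,-0.1],[0,0,-0.16,0,-0.4,0,-0.1],[0,0,-0.24,0,-0.6,0,-0.1],[0,0,-0.3,0,-0.677,0,-0.1],[0,0,-0.3,0,-0.677,0,-0.1],[0,0,-0.3,0,-0.677,0,-0.1]]'; python3 - <<'E'
from h import *
st(); c=wrist(); np.savez("w3.npz",**c); cv2.imwrite("pics/w3.png",c["frame"])
c=get("scene"); report(c)
E
```

```text
clock: 25.52
eef_pos: [0.5889, -0.0196, 0.3235]
eef_rot: [-1.641, -2.678, -0.001]
force: [0.0, 0.1, 0.6]
width: 0.0472
clock: 26.02
eef_pos: [0.5889, -0.1218, 0.3235]
eef_rot: [-2.19, -2.251, -0.001]
force: [0.8, 1.3, -0.2]
width: 0.0467
t 26.0 pos [ 0.5889 -0.1218  0.3235] xaxis 91.6 z [ 0.     0.001 -1.   ] F [ 0.8  1.3 -0.2] w 0.0467 q [ 0.06  0.39  0.09 -0.   -1.27 -1.6 ]
white [453. 180.] 112 [[0.539 0.406 0.064]] z 0.06
white [323. 249.] 144 [[ 0.541 -0.054  0.064]] z 0.066
white [339. 267.] 195 [[ 0.613 -0.056  0.064]] z 0.066
white [274. 274.] 205 [[ 0.541 -0.201  0.064]] z 0.067
blue [212. 250.] 110 [[ 0.386 -0.29   0.064]] z 0.061
blue [198. 305.] 210 [[ 0.518 -0.393  0.064]] z 0.062
bay [552.4 125.3 219.4 218.6  83.1] 4655
carton [495.8 433.6 166.9 118.6   6. ] 1340 z 0.059
carrier rim [ 592.2 -129.6  206.2  176.9  -88.7] 650
bar [ 593.2 -130.8  167.9   20.6    1.6] 390 z 0.089
```

View pics/w3.png

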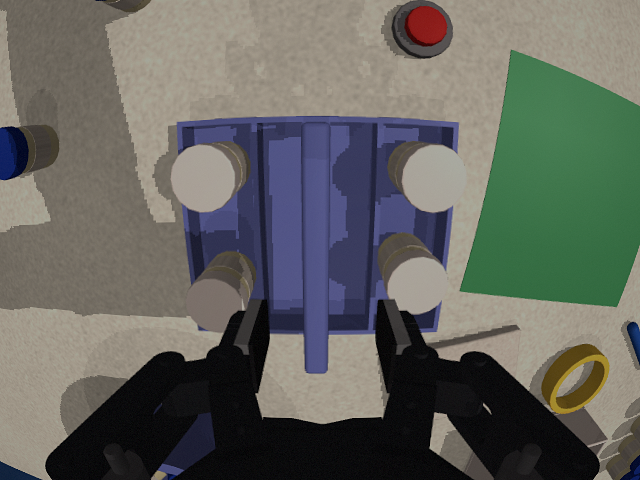

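The bar is at column 316, about 3 mm to the −y side of the tool, and all four jars stand upright in the troughs. The nearest cap, at (415,285), leaves little room for the finger, so I'll narrow the jaws before going down.

```bash
python3 -m crank '[[0,0,0,0,-0.023,0,0.15],[0,0,0,0,-0.023,0,0.15],[0,0,0,0,-0.023,-0.15,0.15],[0,0,0,0,-0.023,-0.3,0.15],[0,0,0,0,-0.023,-0.45,0.15],[0,0,0,0,-0.023,-0.577,0.15],[0,0,0,0,-0.023,-0.577,0.15],[0,0,0,0,-0.023,-0.577,0.15]]'; python3 -c "from h import st;st()"
```

```text
clock: 26.78
eef_pos: [0.5884, -0.1255, 0.237]
eef_rot: [-2.191, -2.25, 0.003]
force: [0.4, 0.4, 0.7]
width: 0.0364
t 26.8 pos [ 0.5884 -0.1255  0.237 ] xaxis 91.5 z [-0.002 -0.    -1.   ] F [0.4 0.4 0.7] w 0.0364 q [ 0.05  0.46 -0.04  0.   -1.08 -1.59]
```

```bash
python3 -m crank '[[0,0,0,0,0,0,1],[0,0,0,0,0,0,1],[0,0,0,0,0,0,1],[0,0,0,0,0,0,1],[0,0,0,0,0,0,1],[0,0,0,0,0,0,1]]'; python3 -c "from h import st;st()"; python3 -m crank '[[0,0,0,0,0,0.03,1],[0,0,0,0,0,0.07,1],[0,0,0,0,0,0.12,1],[0,0,0,0,0,0.17,1],[0,0,0,0,0,0.22,1],[0,0,0,0,0,0.27,1],[0,0,0,0,0,0.31,1],[0,0,0,0,0,0.33,1],[0,0,0,0,0,0.33,1]]';  python3 - <<'E'
from h import *
st(); c=get("scene"); report(c); cv2.imwrite("pics/s4.png",c["frame"][120:400,180:520])
E
```

```text
clock: 27.28
eef_pos: [0.5891, -0.1255, 0.2395]
eef_rot: [2.19, 2.249, 0.004]
force: [-0.9, 2.3, 5.6]
width: 0.0147
t 27.3 pos [ 0.5891 -0.1255  0.2395] xaxis 91.5 z [ 0.004  0.    -1.   ] F [-0.9  2.3  5.6] w 0.0147 q [ 0.05  0.45 -0.04  0.   -1.08 -1.59]
clock: 28.03
eef_pos: [0.5887, -0.1258, 0.2881]
eef_rot: [2.191, 2.249, 0.002]
force: [0.1, -1.1, -6.1]
width: 0.0151
t 28.0 pos [ 0.5887 -0.1258  0.2881] xaxis 91.5 z [ 0.002 -0.    -1.   ] F [ 0.1 -1.1 -6.1] w 0.0151 q [ 0.05  0.41  0.03  0.   -1.19 -1.59]
white [462. 180.] 106 [[0.552 0.428 0.064]] z 0.06
blue [212. 250.] 119 [[ 0.387 -0.289  0.064]] z 0.061
blue [198. 305.] 224 [[ 0.519 -0.392  0.064]] z 0.061
bay [552.4 125.3 219.3 218.6  83.2] 4543
carton [509.4 455.4 166.4 117.7   6. ] 1350 z 0.059
```

View pics/s4.png

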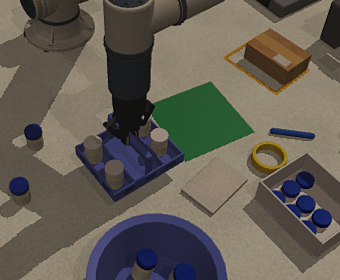

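The carrier is lifted and level with its jars, at about (130,165) in the crop. The carton has been knocked about 2 cm (+14, +22 mm), so I'll repair that after placing the carrier.

```bash
python3 -m crank '[[0,0,0,0,0.03,0,1],[0,0,-0.005,-0.01,0.1,0,1],[0,0,-0.01,-0.02,0.2,0,1],[0,0,-0.015,-0.04,0.32,0,1],[0,0,-0.02,-0.06,0.44,0,1],[0,0,-0.025,-0.08,0.56,0,1],[0,0,-0.03,-0.1,0.68,0,1],[0,0,-0.04,-0.12,0.8,0,1],[0,0,-0.045,-0.14,0.9,0,1],[0,0,-0.05,-0.15,1,0,1]]'; python3 -m crank '[[0,0,-0.005,-0.01,0.12,0,1],[0,0,-0.01,-0.02,0.24,0,1],[0,0,-0.02,-0.04,0.36,0,1],[0,0,-0.03,-0.06,0.48,0,1],[0,0,-0.035,-0.08,0.57,0,1],[0,0,-0.04,-0.095,0.64,0,1],[0,0,-0.045,-0.095,0.68,0,1],[0,0,-0.045,-0.095,0.69,0,1],[0,0,-0.045,-0.095,0.69,0,1],[0,0,-0.045,-0.095,0.69,0,1]]';  python3 - <<'E'
from h import *
st(); c=wrist(); np.savez("w4.npz",**c); cv2.imwrite("pics/w4.png",c["frame"])
E
```

```text
clock: 28.92
eef_pos: [0.5653, 0.0254, 0.2864]
eef_rot: [-2.275, -2.165, 0.002]
force: [-0.1, -0.4, -8.4]
width: 0.0146
clock: 29.75
eef_pos: [0.5518, 0.1273, 0.2868]
eef_rot: [2.347, 2.088, -0.001]
force: [0.4, -0.4, -8.6]
width: 0.0149
t 29.8 pos [0.5518 0.1273 0.2868] xaxis 83.3 z [-0. -0. -1.] F [ 0.4 -0.4 -8.6] w 0.0149 q [ 0.5   0.35 -0.07  0.   -1.16 -2.19]
```

View pics/w4.png

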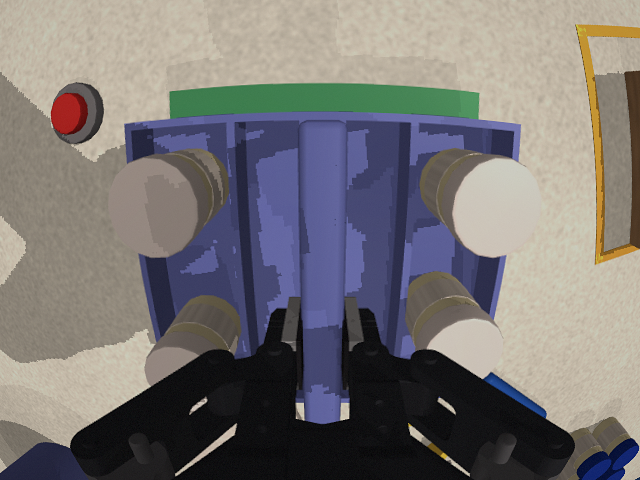

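The green strip at the front is parallel to the carrier and evenly spaced, spanning 170–480 against the carrier's 125–520. I'll lower it gently and release.

```bash
python3 -m crank '[[0,0,0,0,0,-0.06,1],[0,0,0,0,0,-0.14,1],[0,0,0,0,0,-0.2,1],[0,0,0,0,0,-0.25,1],[0,0,0,0,0,-0.29,1],[0,0,0,0,0,-0.315,1],[0,0,0,0,0,-0.325,1],[0,0,0,0,0,-0.33,1],[0,0,0,0,0,-0.33,1]]'; python3 -c "from h import st;st()"
```

```text
clock: 30.55
eef_pos: [0.5512, 0.1274, 0.2395]
eef_rot: [2.346, 2.088, -0.001]
force: [-8.7, -0.4, 7.3]
width: 0.0148
t 30.6 pos [0.5512 0.1274 0.2395] xaxis 83.3 z [ 0.    -0.001 -1.   ] F [-8.7 -0.4  7.3] w 0.0148 q [ 0.5   0.39 -0.14  0.   -1.04 -2.19]
```

```bash
python3 -m crank '[[0,0,0,0,0,0,0.15],[0,0,0,0,0,0,0.15],[0,0,0,0,0,0,0.15],[0,0,0,0,0,0.1,0.15],[0,0,0,0,0,0.3,0.15],[0,0,0,0,0,0.5,0.15],[0,0,0,0,0,0.7,0.15],[0,0,0,0,0,0.9,0.15]]'; python3 -m crank '[[0,0,0,-0.2,-0.1,0,0.15],[0,0,0,-0.4,-0.3,0,0.15],[0,0,0,-0.6,-0.5,0,0.15],[0,0,0,-0.8,-0.7,0,0.15],[0,0,0,-0.9,-0.9,0,0.15],[0,0,0,-0.9,-1,0,0.15]]'; python3 - <<'E'
from h import *
st(); c=get("top"); report(c); cv2.imwrite("pics/t5.png",c["frame"]); c=get("scene"); print("scene");report(c)
E
```

```text
clock: 31.22
eef_pos: [0.5519, 0.1276, 0.3747]
eef_rot: [2.346, 2.088, 0.003]
force: [0.7, -0.5, 0.2]
width: 0.0365
clock: 31.72
eef_pos: [0.4139, -0.0246, 0.3738]
eef_rot: [2.346, 2.087, 0.004]
force: [0.1, -0.0, -0.8]
width: 0.0362
t 31.7 pos [ 0.4139 -0.0246  0.3738] xaxis 83.3 z [ 0.003  0.    -1.   ] F [ 0.1 -0.  -0.8] w 0.0362 q [ 0.32 -0.   -0.27  0.   -1.3  -2.01]
white [287. 202.] 275 [[0.582 0.05  0.064]] z 0.067
white [224. 203.] 275 [[0.583 0.194 0.064]] z 0.067
white [119. 221.] 273 [[0.547 0.433 0.064]] z 0.06
white [218. 235.] 280 [[0.509 0.208 0.064]] z 0.066
white [280. 237.] 122 [[0.502 0.066 0.064]] z 0.067
blue [478. 223.] 82 [[ 0.524 -0.387  0.064]] z 0.062
yellow [512.2 369.  205.4  58.3  21.4] 439
yellow [405.5 444.7 131.   42.5 -83.6] 287
carton [504.4 460.3 161.6 112.9   5.7] 3225 z 0.06
carton [252.2 671.  139.8  39.7   2.4] 915 z 0.056
carrier rim [554.7 184.8 171.8  87.1  -6.8] 349
bar [547.6 126.  162.5  17.   -6.8] 535 z 0.09
scene
white [462. 180.] 105 [[0.552 0.427 0.064]] z 0.06
white [394. 201.] 146 [[0.51  0.207 0.064]] z 0.066
white [347. 219.] 152 [[0.493 0.059 0.064]] z 0.066
white [407. 219.] 154 [[0.584 0.193 0.064]] z 0.066
white [365. 242.] 173 [[0.583 0.049 0.064]] z 0.066
blue [199. 305.] 100 [[ 0.521 -0.392  0.064]] z 0.062
carton [509.2 454.6 166.1 119.3   5.8] 1356 z 0.059
red [300. 233.] 98 [[ 0.438 -0.058  0.03 ]] z 0.02
carrier rim [553.2 121.  207.  178.1  83.8] 473
bar [555.7 120.2 168.   22.1  -5.5] 338 z 0.089
```

View pics/t5.png

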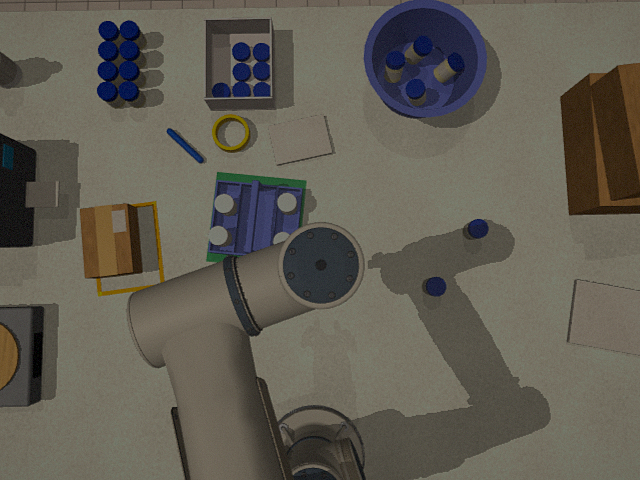

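The carrier stands on the bay, about 4 mm off centre and square with it. The carton is now at (0.504, 0.460) against the outline at (0.491, 0.439), both read in the top view. It needs a push from its far side, so I'll check the free space there first.

```bash
python3 - <<'E'
from h import *
for n in ("top",):
    c=get(n); P=cloud(c); ok=c["depth"]>0
    print("     x: .36 ... .60  max z (mm) of top view")
    for y in np.arange(.50,.72,.02):
        print("y %.2f"%y,[int(1000*np.max(P[...,2][ok&(abs(P[...,0]-x)<.01)&(abs(P[...,1]-y)<.01)],initial=-.001)) for x in np.arange(.36,.62,.02)])
c=get("scene");P=cloud(c); ok=c["depth"]>0
print("scene")
for y in np.arange(.50,.72,.02):
    print("y %.2f"%y,[int(1000*np.max(P[...,2][ok&(abs(P[...,0]-x)<.01)&(abs(P[...,1]-y)<.01)],initial=-.001)) for x in np.arange(.36,.62,.02)])
E
```

```text
x: .36 ... .60  max z (mm) of top view
y 0.50 [3, 4, 4, 64, 64, 63, 64, 65, 65, 64, 64, 63, 5]
y 0.52 [4, 4, 5, 4, 60, 61, 62, 64, 63, 63, 63, 63, 3]
y 0.54 [4, 6, 5, 5, 4, 4, 3, 3, 1, -1, -1, 1, 3]
y 0.56 [4, 3, 4, 4, 4, 4, 4, 4, 4, 5, 5, 5, 4]
y 0.58 [5, 6, 5, 4, 4, 3, 5, 4, 6, 4, 3, 43, 46]
y 0.60 [4, 5, 5, 4, 5, 4, 4, 5, 3, 4, 4, 44, 46]
y 0.62 [47, 5, 3, 4, 5, 4, 5, 5, 5, 4, 3, 42, 47]
y 0.64 [55, 3, 5, 3, 4, 2, 4, 4, 5, 3, 5, 42, 46]
y 0.66 [52, 3, 4, 5, 3, 5, 4, 121, 124, 125, 127, 130, 130]
y 0.68 [54, 3, 5, 5, 5, 3, 3, 87, -1, -1, -1, -1, -1]
y 0.70 [52, 5, 5, 4, 6, 4, 5, 65, -1, -1, -1, -1, -1]
scene
y 0.50 [3, 1, -1, 60, 62, 64, 62, 61, 62, 64, 64, 61, 3]
y 0.52 [4, 3, -1, -1, 56, 58, 59, 59, 61, 61, 61, 63, 3]
y 0.54 [2, 4, -1, -1, -1, -1, -1, -1, -1, -1, -1, 3, 1]
y 0.56 [5, 4, -1, 2, -1, -1, -1, -1, -1, -1, 4, 5, 1]
y 0.58 [3, 3, 3, 1, 3, 3, 3, 4, 3, 1, 2, 6, 44]
y 0.60 [2, 4, 2, 3, 2, 2, 5, 3, 2, 4, 4, 36, 45]
y 0.62 [53, 6, 4, 3, 4, 3, 5, 2, 3, 5, 1, 38, 45]
y 0.64 [54, 2, 5, 5, 5, 5, 7, 5, 4, 112, 3, 105, 44]
y 0.66 [53, 5, 3, 6, 4, 3, 3, 149, 151, 152, 150, 152, 150]
y 0.68 [52, 3, 2, 1, 3, 4, 4, 159, 152, 152, 159, 158, 162]
y 0.70 [54, 2, 3, 3, 5, 2, 0, 167, 171, 166, 167, 168, 167]
```

```bash
python3 -m crank '[[0,0,0.08,0,0.1,0,-0.5],[0,0,0.16,0,0.2,0,-1],[0,0,0.24,0,0.3,0,-1],[0,0,0.32,0,0.4,0,-1],[0,0,0.4,0,0.5,0,-1],[0,0,0.48,0,0.6,0,-1],[0,0,0.56,0,0.7,0,-1],[0,0,0.64,0,0.8,0,-1],[0,0,0.72,0,0.9,0,-1],[0,0,0.8,0,1,0,-1]]'; python3 -m crank '[[0,0,0.08,0,0.2,0,-1],[0,0,0.16,0,0.4,0,-1],[0,0,0.24,0,0.6,0,-1],[0,0,0.32,0,0.8,0,-1],[0,0,0.391,0,1,0,-1],[0,0,0.391,0,1,0,-1]]'; python3 -m crank '[[0,0,0,0,0.2,0,-1],[0,0,0,0,0.4,0,-1],[0,0,0,0,0.6,0,-1],[0,0,0,0,0.8,0,-1],[0,0,0,0,1,0,-1],[0,0,0,0,1,-0.1,-1]]'; python3 -m crank '[[0,0,0,0.1,0.2,-0.1,-1],[0,0,0,0.2,0.4,-0.2,-1],[0,0,0,0.3,0.6,-0.3,-1],[0,0,0,0.36,0.79,-0.4,-1],[0,0,0,0.36,0.79,-0.4,-1],[0,0,0,0.36,0.79,-0.4,-1]]'; python3 - <<'E'
from h import *
st(); c=wrist(); np.savez("w5.npz",**c); cv2.imwrite("pics/w5.png",c["frame"])
E
```

```text
clock: 32.75
eef_pos: [0.417, 0.1296, 0.3725]
eef_rot: [0.747, 3.051, 0.0]
force: [-1.0, -0.0, 0.3]
width: 0.0858
clock: 33.25
eef_pos: [0.4167, 0.283, 0.3716]
eef_rot: [-0.171, 3.137, 0.001]
force: [-0.2, 0.2, 0.3]
width: 0.0852
clock: 33.75
eef_pos: [0.4166, 0.4334, 0.3585]
eef_rot: [-0.161, 3.134, 0.006]
force: [0.2, -0.8, 0.1]
width: 0.0853
clock: 34.25
eef_pos: [0.4703, 0.5482, 0.2932]
eef_rot: [0.157, -3.135, 0.007]
force: [0.3, -0.9, 0.2]
width: 0.0857
t 34.2 pos [0.4703 0.5482 0.2932] xaxis -174.3 z [-0.003 -0.005 -1.   ] F [ 0.3 -0.9  0.2] w 0.0857 q [ 1.08  0.65  0.44 -0.   -1.37 -0.98]
```

View pics/w5.png

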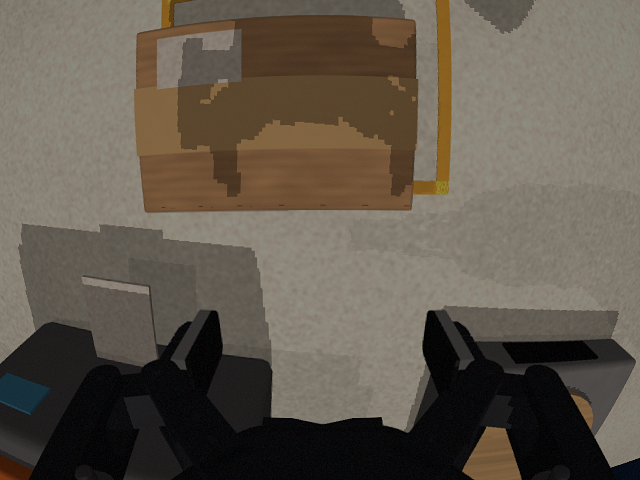

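The carton's far edge is clear at row 210, columns 145–412, and the scale and machine lie well behind the fingers. I'll narrow the jaws so that both fingers meet the far face.

```bash
python3 -m crank '[[0,0,0,0.03,-0.04,0,-0.5],[0,0,0,0.03,-0.04,-0.15,-0.5],[0,0,0,0.03,-0.04,-0.3,-0.5],[0,0,0,0.03,-0.04,-0.5,-0.5],[0,0,0,0.03,-0.04,-0.72,-0.5],[0,0,0,0.03,-0.04,-0.72,-0.5],[0,0,0,0.03,-0.04,-0.72,-0.5]]'; python3 -c "from h import st;st()"
```

```text
clock: 34.88
eef_pos: [0.4753, 0.5391, 0.1899]
eef_rot: [0.155, -3.137, 0.003]
force: [0.2, 0.4, 1.1]
width: 0.0644
t 34.9 pos [0.4753 0.5391 0.1899] xaxis -174.3 z [-0.    -0.002 -1.   ] F [0.2 0.4 1.1] w 0.0644 q [ 1.06  0.71  0.28  0.   -1.15 -0.97]
```

```bash
python3 -m crank '[[0,0,0,0,-0.08,-0.02,-0.5],[0,0,0,0,-0.153,-0.02,-0.5],[0,0,0,-0.015,-0.175,-0.02,-0.5],[0,0,0,-0.03,-0.197,-0.02,-0.5],[0,0,0,-0.045,-0.22,-0.02,-0.5],[0,0,0,-0.06,-0.242,-0.02,-0.5],[0,0,0,-0.075,-0.264,-0.02,-0.5],[0,0,0,-0.09,-0.28,-0.02,-0.5],[0,0,0,-0.09,-0.28,-0.02,-0.5]]'; python3 - <<'E'
from h import *
st(); c=get("scene"); report(c); c=get("top"); report(c)
E
```

```text
clock: 35.63
eef_pos: [0.4617, 0.4991, 0.1886]
eef_rot: [-0.157, 3.135, 0.006]
force: [0.5, 4.7, 4.5]
width: 0.064
t 35.6 pos [0.4617 0.4991 0.1886] xaxis -174.3 z [ 0.003  0.004 -1.   ] F [0.5 4.7 4.5] w 0.064 q [ 1.05  0.63  0.14  0.   -1.07 -0.95]
white [455. 182.] 107 [[0.548 0.405 0.064]] z 0.06
white [347. 219.] 149 [[0.493 0.06  0.064]] z 0.066
white [407. 219.] 151 [[0.584 0.193 0.064]] z 0.066
white [365. 242.] 170 [[0.583 0.049 0.064]] z 0.066
blue [212. 250.] 161 [[ 0.388 -0.29   0.064]] z 0.062
blue [198. 305.] 210 [[ 0.518 -0.393  0.064]] z 0.062
carton [502.8 428.9 165.1 118.4  10.8] 1354 z 0.059
red [300. 233.] 100 [[ 0.438 -0.058  0.03 ]] z 0.021
carrier rim [553.9 122.  206.5 177.4  83.2] 474
bar [554.6 120.6 165.8  21.3  -6.8] 332 z 0.089
white [287. 202.] 269 [[0.582 0.05  0.064]] z 0.067
white [224. 203.] 271 [[0.583 0.194 0.064]] z 0.067
white [129. 222.] 262 [[0.544 0.41  0.064]] z 0.06
white [223. 234.] 91 [[0.511 0.197 0.064]] z 0.067
white [282. 241.] 277 [[0.492 0.061 0.064]] z 0.067
blue [478. 228.] 243 [[ 0.512 -0.387  0.064]] z 0.062
blue [436. 286.] 177 [[ 0.383 -0.284  0.064]] z 0.062
bay [551.1 128.5 219.1 218.7  -7. ] 1601
yellow [490.6 439.  211.1 161.2   6.3] 903
carton [497.7 434.2 162.3 113.7  10.6] 3228 z 0.06
red [331. 270.] 135 [[ 0.425 -0.048  0.03 ]] z 0.022
carrier rim [547.8 126.6 204.3 171.8  83.2] 773
bar [547.6 126.  162.5  17.1  -6.9] 546 z 0.09
```

The carton is at (0.498, 0.434), yaw 10.6°, against the outline at (0.491, 0.439), yaw 6.4°. That is 9 mm and 0.07 rad off, well inside the limits. The carrier is within 4 mm of the bay centre. Next I'll retreat and press the button.

```bash
python3 -m crank '[[0,0,0,0,0.08,0,-0.5],[0,0,0,0,0.16,0,-0.5],[0,0,0,0,0.16,0.2,-0.5],[0,0,0,0,0.16,0.4,-0.5],[0,0,0,0,0.16,0.65,-0.5],[0,0,0,0,0.16,0.95,-0.5]]'; python3 -m crank '[[0,0,0,0,-0.2,0,0],[0,0,0,0,-0.4,0,1],[0,0,0,0,-0.6,0,1],[0,0,0,0,-0.8,0,1],[0,0,0,0,-1,0,1]]'; python3 -m crank '[[0,0,0,-0.05,-0.2,0,1],[0,0,0,-0.1,-0.4,0,1],[0,0,0,-0.15,-0.6,0,1],[0,0,0,-0.22,-0.8,0,1],[0,0,0,-0.22,-1,0,1]]'; python3 -m crank '[[0,0,0,0,-0.2,0,1],[0,0,0,0,-0.4,0,1],[0,0,0,0,-0.6,0,1],[0,0,0,0,-0.8,0,1],[0,0,0,0,-1,0,1]]'; python3 -m crank '[[0,0,0,0,-0.2,0,1],[0,0,0,0,-0.4,0,1],[0,0,0,0,-0.6,0,1],[0,0,0,0,-0.8,0,1],[0,0,0,0,-0.93,-0.2,1],[0,0,0,0,-0.93,-0.2,1],[0,0,0,0,-0.93,-0.2,1]]'; python3 - <<'E'
from h import *
st(); c=wrist(); f,hsv,_=masks(c); H,S=hsv[...,0],hsv[...,1]
for m,ce,a in blobs(((H<6)|(H>174))&(S>120),100,5000): print(ce,a,wcast(c,ce,.022))
E
```

```text
clock: 36.23
eef_pos: [0.4611, 0.5211, 0.3244]
eef_rot: [0.154, -3.133, 0.01]
force: [0.8, 2.0, 0.1]
width: 0.0641
clock: 36.65
eef_pos: [0.461, 0.37, 0.3246]
eef_rot: [0.154, -3.135, 0.005]
force: [1.3, -1.1, 0.6]
width: 0.003
clock: 37.07
eef_pos: [0.4267, 0.2199, 0.3248]
eef_rot: [0.155, -3.134, 0.004]
force: [0.8, -0.5, 0.9]
width: -0.0001
clock: 37.48
eef_pos: [0.4275, 0.0702, 0.3249]
eef_rot: [0.155, -3.134, 0.002]
force: [0.1, 0.2, -0.1]
width: -0.0
clock: 38.07
eef_pos: [0.4273, -0.0684, 0.2939]
eef_rot: [0.15, -3.131, 0.001]
force: [0.2, 0.5, 0.8]
width: 0.0
t 38.1 pos [ 0.4273 -0.0684  0.2939] xaxis -174.5 z [-0.007 -0.001 -1.   ] F [0.2 0.5 0.8] w 0.0 q [ 0.21  0.1  -0.38 -0.   -1.1  -0.11]
[315.99358974 265.81217949] 1560 [[ 0.42863759 -0.05100942  0.022     ]]
```

```bash
python3 -m crank '[[0,0,0,0.01,0.11,0,1],[0,0,0,0.01,0.11,0,1],[0,0,0,0.01,0.11,-0.2,1],[0,0,0,0.01,0.11,-0.4,1],[0,0,0,0.01,0.11,-0.59,1],[0,0,0,0.01,0.11,-0.59,1],[0,0,0,0.01,0.11,-0.59,1]]'; python3 -c "from h import st;st()"
```

```text
clock: 38.7
eef_pos: [0.4302, -0.0504, 0.2072]
eef_rot: [0.158, -3.135, 0.002]
force: [0.7, 1.4, 0.6]
width: 0.0
t 38.7 pos [ 0.4302 -0.0504  0.2072] xaxis -174.2 z [-0.003 -0.001 -1.   ] F [0.7 1.4 0.6] w 0.0 q [ 0.25  0.2  -0.52  0.   -0.86 -0.15]
```

```bash
python3 -m crank '[[0,0,0,0,0,-0.04,1],[0,0,0,0,0,-0.08,1],[0,0,0,0,0,-0.08,1]]'; python3 -m crank '[[0,0,0,0,0,-0.027,1],[0,0,0,0,0,-0.027,1],[0,0,0,0,0,-0.027,1]]'; python3 -c "from h import st;st()"
```

```text
clock: 38.95
eef_pos: [0.4307, -0.0506, 0.1955]
eef_rot: [-0.156, 3.136, 0.001]
force: [-0.2, 1.1, -0.0]
width: -0.0001
clock: 39.2
eef_pos: [0.4308, -0.0507, 0.1917]
eef_rot: [-0.156, 3.136, 0.0]
force: [0.3, 0.8, 3.4]
width: 0.0005
t 39.2 pos [ 0.4308 -0.0507  0.1917] xaxis -174.3 z [ 0.002  0.    -1.   ] F [0.3 0.8 3.4] w 0.0005 q [ 0.25  0.22 -0.54  0.   -0.81 -0.15]
```

```bash
python3 -m crank '[[0,0,0,0,0,-0.02,1],[0,0,0,0,0,-0.035,1],[0,0,0,0,0,-0.035,1],[0,0,0,0,0,-0.035,1]]'; python3 -c "from h import st;st()"; python3 - <<'E'
from h import *
c=get("scene");report(c)
E
```

```text
clock: 39.53
eef_pos: [0.4309, -0.0506, 0.1889]
eef_rot: [-0.158, 3.135, -0.001]
force: [-11.0, 3.9, 33.7]
width: 0.0003
t 39.5 pos [ 0.4309 -0.0506  0.1889] xaxis -174.2 z [ 0.003 -0.    -1.   ] F [-11.    3.9  33.7] w 0.0003 q [ 0.25  0.23 -0.54  0.   -0.8  -0.15]
white [455. 182.] 111 [[0.548 0.405 0.064]] z 0.06
white [394. 201.] 144 [[0.51  0.207 0.064]] z 0.066
white [347. 219.] 152 [[0.493 0.059 0.064]] z 0.066
white [407. 219.] 154 [[0.584 0.193 0.064]] z 0.065
white [365. 242.] 172 [[0.584 0.049 0.064]] z 0.066
blue [212. 250.] 169 [[ 0.388 -0.29   0.064]] z 0.062
blue [198. 304.] 216 [[ 0.518 -0.392  0.064]] z 0.062
carton [502.9 428.5 165.1 118.4  10.7] 1354 z 0.059
carrier rim [554.  121.6 207.1 177.7  83.2] 453
bar [554.  120.3 164.8  22.1  -6.8] 332 z 0.089
```

A force of 34 N means the button is on its stop. I'll lift off, clear the scene and make a final check.

```bash
python3 -m crank '[[0,0,0,0,0,0.1,1],[0,0,0,0,0,0.3,1],[0,0,0,0,0,0.5,1],[0,0,0,0,0,0.75,1],[0,0,0,-0.1,-0.2,0.95,1],[0,0,0,-0.2,-0.4,0.95,1],[0,0,0,-0.2,-0.6,0.95,1],[0,0,0,-0.2,-0.8,0.95,1],[0,0,0,-0.2,-0.8,0.95,1]]'; python3 - <<'E'
from h import *
st(); c=get("scene");cv2.imwrite("pics/s6.png",c["frame"]); print("scene"); report(c); c=get("top"); print("top"); report(c)
E
```

```text
clock: 40.33
eef_pos: [0.3994, -0.1741, 0.3281]
eef_rot: [0.15, -3.137, 0.001]
force: [0.3, 0.0, 0.1]
width: 0.0001
t 40.3 pos [ 0.3994 -0.1741  0.3281] xaxis -174.5 z [-0.001 -0.001 -1.   ] F [0.3 0.  0.1] w 0.0001 q [-0.05  0.07 -0.32  0.   -1.19  0.14]
scene
white [455. 182.] 110 [[0.548 0.405 0.064]] z 0.059
white [394. 201.] 146 [[0.51  0.207 0.064]] z 0.066
white [347. 219.] 152 [[0.493 0.059 0.064]] z 0.066
white [407. 219.] 154 [[0.584 0.193 0.064]] z 0.066
white [365. 242.] 170 [[0.583 0.049 0.064]] z 0.066
blue [199. 305.] 197 [[ 0.52  -0.392  0.064]] z 0.061
carton [502.7 428.6 165.  118.8  10.5] 1359 z 0.059
red [300. 233.] 98 [[ 0.438 -0.058  0.03 ]] z 0.02
carrier rim [554.5 121.9 208.4 176.5  82.5] 477
bar [554.8 120.3 166.4  21.8  -6.3] 339 z 0.089
top
white [286. 202.] 273 [[0.582 0.05  0.064]] z 0.066
white [224. 203.] 275 [[0.583 0.194 0.064]] z 0.067
white [129. 223.] 266 [[0.543 0.41  0.064]] z 0.06
white [218. 235.] 278 [[0.509 0.208 0.064]] z 0.067
blue [478. 227.] 233 [[ 0.515 -0.387  0.064]] z 0.062
yellow [490.6 439.  211.1 161.    6.3] 970
carton [497.8 433.7 162.1 112.5  10.6] 3218 z 0.06
carton [252.2 671.  139.8  39.6   2.4] 908 z 0.056
carrier rim [552.5 166.1 172.3 124.6  -6.8] 385
bar [547.7 126.  162.7  17.   -6.8] 539 z 0.09
```

View pics/s6.png

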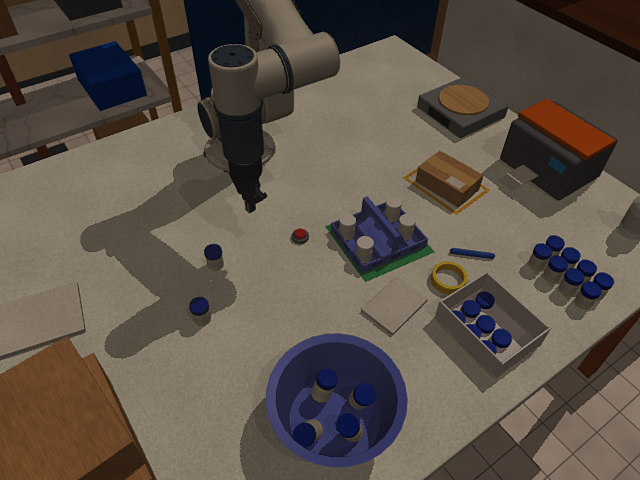

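The carrier, with its four jars upright, stands on the bay at (378,238). The carton is inside the outline at (450,180). The button is released at (300,235), both blue jars are where they were, and the arm is clear of everything.

```bash
python3 -c "
from plant import robot
print(robot.job_done())"
```

```text
the job is handed in; nothing more can be done
None
```

I completed every step and handed the job in at about 40 s of robot time; no verdict came back. Four white-capped jars were present. I put them in the carrier, pushed the carton into the outline, carried the carrier level to the green bay and pressed the button.

My last checks, from the top and scene cameras:

| Item | Measured | Limit |
|---|---|---|
| Carrier to bay centre | about 4 mm, within 0.01 rad of square | 30 mm, 0.2 rad |
| Carton to outline centre | about 9 mm, 0.07 rad off | 25 mm, 0.17 rad |
| Jars in carrier | all 4 upright, cap tops at the right height | – |
| Blue-capped jars | not moved (to within 3 mm) | 50 mm |
| Button | released; force rose to 34 N when pressed, against its 5 N spring | – |

- **Carton knocked:** it was moved about 25 mm while I was lifting the carrier. After setting the carrier down I pushed it back from the far side. That left it slightly less square than the first push did (about 4° off, against about 0.5°).
- **Camera disagreement:** the top and scene cameras differed by about 5 mm throughout. I compared each pair of positions within a single view or used the average.
- **Jar shifted:** one jar settled about 2 cm along its trough from where I placed it, and stayed upright.

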